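# Lay the piled cartridges in their packing trays

## Task

Take the pile of four overhauled printer cartridges apart from the top down, one at a time, and lay each straight into the pulp packing tray moulded to its length, right way up and bedded flat in the pockets at both ends (either way round). Set them down rather than drop them, keep them level on the way, and leave the screwdriver and the bottle of cleaner where they are.

Things in the scene. Friction and masses are not known exactly. Their poses are not given: they have to be found in the camera images.
- toner_tube: Toner tube, top of the pile: ribbed black cylinder 40 mm in diameter, lying along x, its axis 23 mm above the underside, with a square grey cap (46 x 46 mm, 14 mm long) at each end; 152 mm long overall, about 0.3 kg. Origin: centre of underside; x lengthwise (near world x at start), z up. Grip across y near mid-length, from above.
- waste_box: Waste-toner box, second from the top, under the toner tube: mid-grey plastic box 188 mm long, 52 mm wide, 40 mm high, flat sides and top, about 0.26 kg. Origin: centre of underside; x lengthwise (near world x at start), z up. Grip across y near mid-length, from above.
- toner_hopper: Toner hopper, third from the top, under the waste-toner box: black box 58 mm wide and 44 mm high, 204 mm long at full height, with a lower grey shoulder (29 mm high) at each end, 224 mm long overall, about 0.4 kg. Origin: centre of underside; x lengthwise (near world x at start), z up. Grip across y near mid-length, from above.
- drum_unit: Drum unit, bottom of the pile, on a 3 mm blue mat: long low black box 62 mm wide and 38 mm high with a grey shutter strip along its top, a white gear at its -x end and a grey cap at its +x end, 260 mm long overall, about 0.48 kg. Origin: centre of underside; x lengthwise (near world x at start), z up. Grip across y near mid-length, from above.
- tray_tube: Fixed grey moulded-pulp tray for the toner tube, 194 x 80 mm. Pocket 166 mm long between end walls (14 thick, top 36 above bench), 60 wide between cheeks (top 32; only in the last 34 mm at each end). The toner tube rests on pocket floors 18 mm above the bench. Middle 98 mm open at the sides for fingers, all under 18. Origin: underside centre, bench height; x lengthwise, z up.
- tray_waste: Fixed grey moulded-pulp tray for the waste-toner box, 230 x 86 mm. Pocket 202 mm long between end walls (14 thick, top 36 above bench), 66 wide between cheeks (top 32; only in the last 34 mm at each end). The waste-toner box rests on pocket floors 18 mm above the bench. Middle 134 mm open at the sides for fingers, all under 18. Origin: underside centre, bench height; x lengthwise, z up.
- tray_hopper: Fixed grey moulded-pulp tray for the toner hopper, 266 x 92 mm. Pocket 238 mm long between end walls (14 thick, top 36 above bench), 72 wide between cheeks (top 32; only in the last 34 mm at each end). The toner hopper rests on pocket floors 18 mm above the bench. Middle 170 mm open at the sides for fingers, all under 18. Origin: underside centre, bench height; x lengthwise, z up.
- tray_drum: Fixed grey moulded-pulp tray for the drum unit, 302 x 96 mm. Pocket 274 mm long between end walls (14 thick, top 36 above bench), 76 wide between cheeks (top 32; only in the last 34 mm at each end). The drum unit rests on pocket floors 18 mm above the bench. Middle 206 mm open at the sides for fingers, all under 18. Origin: underside centre, bench height; x lengthwise, z up.
- screwdriver: Loose screwdriver lying on the bench beyond the trays; not part of the job. Origin under its middle.
- cleaner: Loose closed bottle of cleaner, 60 mm in diameter, 150 mm high, standing on the bench beyond the trays; not part of the job. Origin: centre of its underside.
Not all that is in view belongs to the job. What is shaped like the toner_tube but green is not meant. What is shaped like the waste_box but green is not meant.

How it is judged:
By the outcome, as a careful person would: the job done as asked, in the order asked, and still so for the second after the job is handed in, with the robot touching nothing.
It also fails if it takes over 112 s, if anything falls off the work surface, if the arm or the gripper's body presses on something with over 40 N, if the wrist force passes 120 N, or if a joint passes its speed limit or range.

## Robot

A 7-joint arm with a two-finger parallel gripper is mounted at the origin on the work surface. World frame = base frame: x ahead of the robot, y to its left, z up, the work surface at z = 0. Lengths are in mm, angles in rad, forces in N, time in s.
With the tool pointing down it reaches from about 425 to 825 mm from the base axis. Payload 3.6 kg.
Tool frame: the origin (TCP) lies midway between the tips of the shut fingers; the grasp point (between the pads) lies r.grip_point_offset behind it (r.grip_point_offset is the distance from the TCP to the grasp point, in mm); z points along the fingers, y is the line along which they close (so a half turn about z gives the same grasp; the last joint's range is limited). The gripper opens to 93 mm and grips with 3 to 60 N. Pads are 15 mm wide; open, the fingers measure 128 mm over their backs; the gripper's body (75 mm by 188 mm) begins 65 mm behind the grasp point.
Start: joints at [-1.308, 0.615, -0.013, 1.423, 0.008, 1.103, -0.04], TCP at [185.088, 623.06, 218.64] pointing down, gripper open.
Joint ranges: [-3.12, 3.12], [-0.3, 2.06], [-1.34, 1.32], [0.26, 2.42], [-1.36, 4.5], [0.01, 1.98], [-2.84, 2.84]. Speed limits (rad/s): [2.79, 2.79, 3.14, 3.14, 3.14, 3.14, 3.14].

## Interface

Orientations are given as a unit quaternion [w, x, y, z].
In Python, from bench import r gives the robot as it stands.
- The arm moves only by the tool play_rows, never from a script. Its argument "deltas" is a list of rows, each an object with "jaw": the opening, from 0 (shut) to 1 (fully open); "linear": the shift along the tool's x, y, z each as a share of 750 mm, from -1 to 1, a list of three; "roll": the turn about the tool's z as a share of 360 degrees, from -1 to 1. In form: [{"jaw": jaw, "linear": [x, y, z], "roll": roll}, ...]. A call has 1 to 20 rows; each row shifts and turns the commanded pose from where the row before left it, along the tool's axes as they then stand; what a row does not reach is not made up. A row lasts 1/10 s, in which the tool goes at most 50 mm and 8.59 degrees, less where a joint would pass 70% of its speed; a pose out of reach is approached as far as the arm can. A call with a number of a shift or a turn outside -1 to 1 is refused whole. A call with a gripper value outside its range is refused whole. The fingers move at their own pace and stop on an object; the grip force is fixed at half the most. Time passes only in rows, so rows that do not move let the fingers close. It gives the time, the measured TCP pose, the force, the opening and the grip force at its end, in the units of the state.
- r.sense(): the state, without advancing time (a new reading comes with each control period).
- r.camera(name): name is "scene" or "top" or "wrist"; returns the picture (420x560x3 uint8, blue, green, red); there is no depth.
- r.camera_params(name): a dict with "intrinsics" (3x3 intrinsics, pixels), "xyz" and "rotation" of the camera in the world. Camera axes: x right, y up, looking along -z (the intrinsics and any distortion apply to the point x, -y, -z); pixel columns grow to the right and rows downward; lengths in mm; the calibration is good to about 2 mm. The wrist camera is an equidistant fisheye: a pixel r from the principal point sees the ray r / f radians off the axis. A picture is of the moment at which its call begins: read the wrist's pose just before it. camera_params takes no time and is no camera call; for the wrist camera it gives the pose at the moment of the call.
- r.job_done(): hands the job in; it is judged then, once.
The state is a dict: "time": time; "qpos": joint angles; "dq": joint speeds; "joint_efforts": joint torques, N m; "tool_pos": TCP position; "orientation": TCP orientation; "wrist_force": force on the tool from outside, world axes, zero at the start; "ft_torque": the same for the moment, N m; "grip_width": opening from 0.0 (shut) to 1.0 (fully open); "gripper_force": force on a finger pad.
Only numpy, scipy, OpenCV 4.12 (cv2) and the standard library are available. Lean on these libraries where they do the work, as an engineer would, in place of code of your own. Each camera call takes 0.05 s, during which the arm holds its last target. There are 200 camera calls.

## Working session

There is one attempt and no reset: what is moved stays moved. The work goes in short steps, Python scripts to look and compute and a tool call to move; the robot and the scene stay as the last step left them, time stands still between calls to the robot, and variables do not carry over. Pictures are saved under pics/ and viewed, at most 14 in all, crops included, and the job is handed in when it is done.

Besides the shell and the picture viewer there is one more tool, called after "Emit:" as name([rows], argument=value, ...), one row to a line, values as JSON. play_rows: Moves the arm, as the interface text tells. Its arguments: {"type":"object","properties":{"deltas":{"type":"array"}},"required":["deltas"]}

```bash
mkdir -p pics; ls; python3 - <<'E'
from bench import r
import cv2
s=r.sense();print(s['time'],s['tool_pos'],s['orientation'],s['grip_width'],r.grip_point_offset)
for n in ['scene','top']:
    im=r.camera(n);cv2.imwrite(f'pics/{n}0.png',im)
    p=r.camera_params(n);print(n,p)
E
```

```text
pics
0.0 [184.86004495 622.32700009 217.49166913] [-1.94242433e-04  1.43860548e-01  9.89597145e-01 -1.26322418e-03] 1.0011186304805402 18.8
scene {'intrinsics': array([[524.63045151,   0.        , 281.36752482],
       [  0.        , 524.63045151, 202.6704646 ],
       [  0.        ,   0.        ,   1.        ]]), 'xyz': array([1489.1329662 ,  326.69473861, 1147.00952573]), 'rotation': array([0.52964169, 0.20672935, 0.28861855, 0.77035186])}
top {'intrinsics': array([[427.96326508,   0.        , 272.46525565],
       [  0.        , 427.96326508, 207.97133103],
       [  0.        ,   0.        ,   1.        ]]), 'xyz': array([ 443.13317693,  -17.58261089, 1374.00012626]), 'rotation': array([-0.70506273, -0.05139357,  0.04758678,  0.70567751])}
```

View pics/scene0.png

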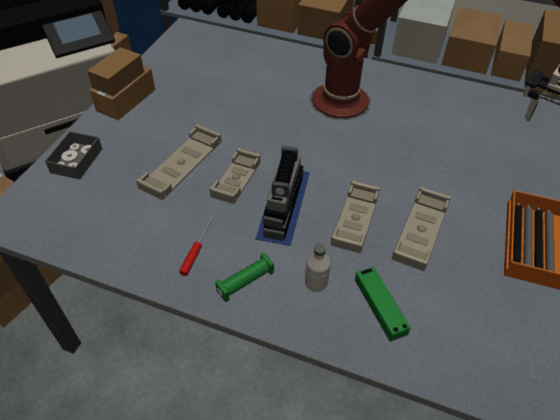

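View pics/top0.png

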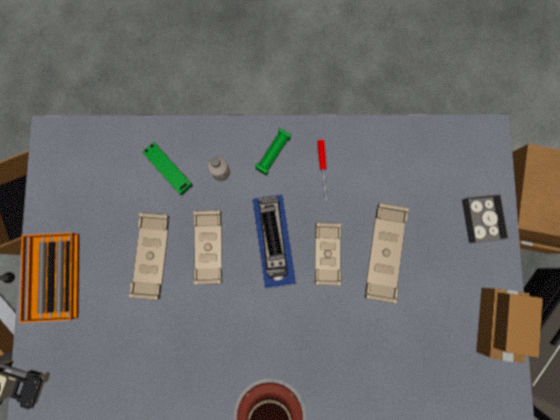

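The scene view shows the pile on the blue mat at about (285,200). The green lookalikes are a tube at (245,277) and a box at (382,303). In the top view the trays run left to right: hopper (149,256), waste (207,246), tube (328,254) and drum (387,252), judging by length. Candidates for toner_tube are the black ribbed one on the pile, top view (273,235), and the green one at (272,152). Candidates for waste_box are the grey one in the pile and the green one at (167,168). The pile items fit because the green ones are excluded. I'll check this in a crop.

```bash
cat > h.py <<'E'
import numpy as np, cv2
from scipy.spatial.transform import Rotation as R
from scipy.optimize import minimize
from bench import r
def rot(q): return R.from_quat(np.r_[q[1:],q[0]]).as_matrix() if np.size(q)==4 else np.array(q)
def proj(P,p,fish=False):
    c=(np.atleast_2d(P)-p['xyz'])@rot(p['rotation']); c=c*[1,-1,-1]; K=p['intrinsics']
    if fish:
        rho=np.hypot(c[:,0],c[:,1]); th=np.arctan2(rho,c[:,2]); c=np.c_[c[:,:2]*(th/np.maximum(rho,1e-9))[:,None],np.ones(len(c))]
    else: c=c/c[:,2:]
    return (c@np.asarray(K).T)[:,:2]
def box(cx,cy,z0,z1,lx,ly):
    return np.array([[cx+a*lx/2,cy+b*ly/2,z] for a in(-1,1) for b in(-1,1) for z in(z0,z1)])
def place(B,x,y,t,z=0):
    c,s=np.cos(t),np.sin(t); return B@np.array([[c,-s,0],[s,c,0],[0,0,1]]).T+[x,y,z]
def tray(L,W):
    o=[box(0,0,0,18,L,W)]
    for s in(-1,1): o+= [box(s*(L/2-7),0,0,36,14,W)]+[box(s*(L/2-31),b*(W/2-5),0,32,34,10) for b in(-1,1)]
    return o
def sil(boxes,pose,p,shape,fish=False,S=4):
    m=np.zeros((shape[0]*S,shape[1]*S),np.uint8)
    for b in boxes:
        u=proj(place(b,*pose),p,fish)
        cv2.fillConvexPoly(m,cv2.convexHull(((u+.5)*S).round().astype(np.int32)),255)
    return cv2.resize(m,(shape[1],shape[0]),interpolation=cv2.INTER_AREA)/255.
TR=dict(tube=(194,80),waste=(230,86),hopper=(266,92),drum=(302,96))
E
python3 - <<'E'
from h import *
ps={n:r.camera_params(n) for n in('scene','top')}; im={n:cv2.imread(f'pics/{n}0.png') for n in ps}
print([proj([0,0,0],ps[n]).round() for n in ps], proj([185,623,218],ps['top']))
for n,uv in(('top',[(328,254),(387,252),(273,240)]),): print([im[n][v,u+8] for u,v in uv])
def up(u,v,z):
    p=ps['top'];d=rot(p['rotation'])@(np.linalg.inv(p['intrinsics'])@[u,v,1]*[1,-1,-1]); return p['xyz']+d*(z-p['xyz'][2])/d[2]
g={'tube':(328,254),'waste':(207,246),'hopper':(149,256),'drum':(387,252)}
# tray mask: warm beige
for n in ps:
    b,gg,rr=[im[n][...,i].astype(int) for i in range(3)]
    m=((rr-b>8)&(rr>90)&(rr-gg<40)).astype(np.uint8)*255; cv2.imwrite(f'pics/m_{n}.png',m)
a=cv2.resize(im['top'][185:295,225:325],(400,440),interpolation=cv2.INTER_CUBIC)
b=cv2.resize(im['scene'][135:245,245:325],(320,440),interpolation=cv2.INTER_CUBIC)
mm=np.hstack([cv2.imread('pics/m_top.png')[190:310,110:420],cv2.imread('pics/m_scene.png')[120:270,130:460][:120]])
mm=cv2.resize(mm,(720,140)); cv2.imwrite('pics/c1.png',np.vstack([np.hstack([a,b]),mm]))
E
```

```text
[array([[339., 100.]]), array([[269., 416.]])] [[ 28.40303732 368.76999602]]
[array([146, 172, 191], dtype=uint8), array([134, 162, 180], dtype=uint8), array([104, 112, 120], dtype=uint8)]
```

View pics/c1.png

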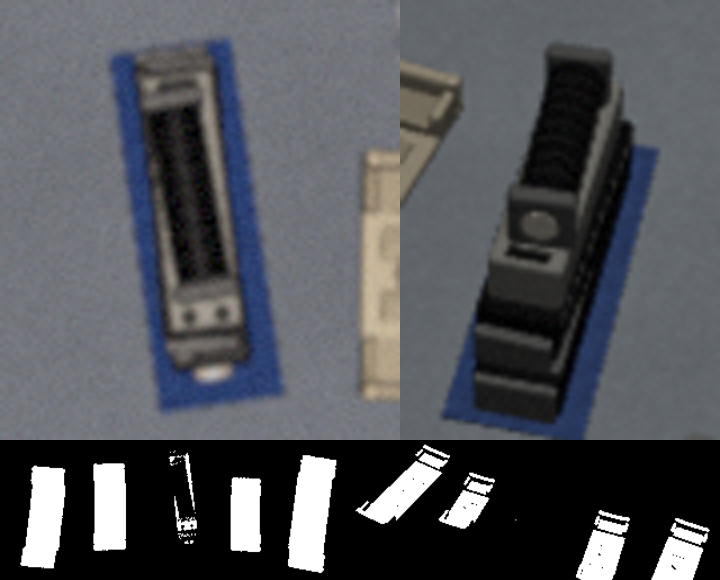

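The crop confirms it: a black ribbed tube with grey caps, top view about (272,233), sits on a mid-grey box, then a black hopper, then the drum on the blue mat. Tray masks are clean. Next I fit the trays and the pile top.

```bash
python3 - <<'E'
from h import *
import json
ps={n:r.camera_params(n) for n in('scene','top')}; im={n:cv2.imread(f'pics/{n}0.png') for n in ps}
def up(u,v,z,n='top'):
    p=ps[n];d=rot(p['rotation'])@(np.linalg.inv(p['intrinsics'])@[u,v,1]*[1,-1,-1]); return p['xyz']+d*(z-p['xyz'][2])/d[2]
g={'tube':(328,254),'waste':(207,246),'hopper':(149,256),'drum':(387,252)}
M={}
for n in ps:
    m=cv2.imread(f'pics/m_{n}.png',0); M[n]=m
out={}
for k,(u,v) in g.items():
    x0=up(u,v,18)
    msk={}
    for n in ps:
        c=proj(x0,ps[n])[0].astype(int); 
        big=cv2.morphologyEx(M[n],cv2.MORPH_CLOSE,np.ones((7,7)))
        N,lab=cv2.connectedComponents(big); l=lab[c[1],c[0]]; msk[n]=(lab==l)&(l>0)
        if n=='top':
            t0=cv2.minAreaRect(np.argwhere(msk[n])[:,::-1].astype(np.float32))
            cnt=np.array([up(a,b,34)[:2] for a,b in cv2.boxPoints(t0)])
    e=cnt-np.roll(cnt,1,0); l=np.linalg.norm(e,axis=1); d=e[l.argmax()]; yaw=np.arctan2(d[1],d[0]); yaw=(yaw+np.pi/2)%np.pi-np.pi/2
    def cost(q,ns):
        pose=(q[0],q[1],q[2]/100); return sum(np.abs(sil(tray(*TR[k]),pose,ps[n],im[n].shape)-msk[n]).sum()/max(msk[n].sum(),1) for n in ns)
    for ns in (['top'],['scene'],['top','scene']):
        s=minimize(cost,[x0[0],x0[1],yaw*100],args=(ns,),method='Nelder-Mead',options=dict(initial_simplex=np.array([x0[0],x0[1],yaw*100])+np.vstack([np.zeros(3),np.diag([6,6,4])])))
        print(k,ns,s.x.round(1),round(s.fun,3),sorted(l.round())[::2])
    out[k]=[float(a) for a in s.x]
json.dump(out,open('trays.json','w'))
p=r.camera_params('wrist');s=r.sense();T=rot(s['orientation'])
print('tool axes',T.round(3).tolist());print('cam in tool',(T.T@(p['xyz']-s['tool_pos'])).round(1),(T.T@rot(p['rotation'])).round(3).tolist(),p['intrinsics'])
# triangulate tube cap top corners (crop px)
A=[(200,82),(150,82),(235,292),(172,298)]
B=[(612,46),(550,46),(575,190),(512,190)]
B=[((x-400)/4+245,y/4+135) for x,y in B];A=[(x/4+225,y/4+185) for x,y in A]
print([up(*a,171).round(0)[:2].tolist() for a in A],[up(*a,171,'scene').round(0)[:2].tolist() for a in B])
E
```

```text
tube ['top'] [ 489.2 -184.5   -1.8] 0.027 [np.float64(80.0), np.float64(195.0)]
tube ['scene'] [ 484.  -185.4    3. ] 0.327 [np.float64(80.0), np.float64(195.0)]
tube ['top', 'scene'] [ 489.7 -184.5   -2.1] 0.364 [np.float64(80.0), np.float64(195.0)]
waste ['top'] [511.6 196.9   2.3] 0.02 [np.float64(87.0), np.float64(231.0)]
waste ['scene'] [507.  197.3   3.2] 0.177 [np.float64(87.0), np.float64(231.0)]
waste ['top', 'scene'] [511.7 196.9   2.8] 0.207 [np.float64(87.0), np.float64(231.0)]
hopper ['top'] [484.4 379.5  -8. ] 0.06 [np.float64(99.0), np.float64(268.0)]
hopper ['scene'] [460.5 382.6  -8.1] 0.13 [np.float64(99.0), np.float64(268.0)]
hopper ['top', 'scene'] [484.5 379.9  -8.2] 0.224 [np.float64(99.0), np.float64(268.0)]
drum ['top'] [ 493.7 -368.4  -17. ] 0.043 [np.float64(102.0), np.float64(306.0)]
drum ['scene'] [ 487.7 -369.1  -14. ] 0.269 [np.float64(102.0), np.float64(306.0)]
drum ['top', 'scene'] [ 493.2 -368.6  -17.4] 0.327 [np.float64(102.0), np.float64(306.0)]
tool axes [[-0.959, 0.285, -0.001], [0.285, 0.959, -0.002], [-0.0, -0.002, -1.0]]
cam in tool [  67.3   -0.2 -166. ] [[0.001, 0.97, 0.245], [1.0, -0.001, 0.001], [0.001, 0.245, -0.97]] [[325.1922621    0.         282.84704806]
 [  0.         325.1922621  211.07407562]
 [  0.           0.           1.        ]]
[[620.0, -18.0], [620.0, 17.0], [472.0, -43.0], [468.0, 1.0]] [[465.0, 2.0], [480.0, -38.0], [603.0, 25.0], [617.0, -12.0]]
```

Emit:
play_rows([
  {"jaw": 1, "linear": [-0.02, -0.019, -0.007], "roll": 0},
  {"jaw": 1, "linear": [-0.035, -0.0335, -0.0075], "roll": 0},
  {"jaw": 1, "linear": [-0.0365, -0.035, -0.0075], "roll": 0},
  {"jaw": 1, "linear": [-0.0365, -0.035, -0.0075], "roll": 0},
  {"jaw": 1, "linear": [-0.0365, -0.035, -0.0075], "roll": 0},
  {"jaw": 1, "linear": [-0.0365, -0.035, -0.0075], "roll": 0},
  {"jaw": 1, "linear": [-0.0365, -0.035, -0.0075], "roll": 0},
  {"jaw": 1, "linear": [-0.0365, -0.035, -0.0075], "roll": 0},
  {"jaw": 1, "linear": [-0.0365, -0.035, -0.0075], "roll": 0},
  {"jaw": 1, "linear": [-0.0365, -0.035, -0.0075], "roll": 0},
  {"jaw": 1, "linear": [-0.0365, -0.035, -0.0075], "roll": 0},
  {"jaw": 1, "linear": [-0.0365, -0.035, -0.0075], "roll": 0},
  {"jaw": 1, "linear": [-0.0365, -0.035, -0.0075], "roll": 0},
  {"jaw": 1, "linear": [-0.0365, -0.035, -0.0075], "roll": 0},
  {"jaw": 1, "linear": [-0.0365, -0.035, -0.0075], "roll": 0},
  {"jaw": 1, "linear": [-0.0365, -0.035, -0.0075], "roll": 0},
  {"jaw": 1, "linear": [-0.0365, -0.035, -0.0075], "roll": 0},
  {"jaw": 1, "linear": [-0.0365, -0.035, -0.0075], "roll": 0},
  {"jaw": 1, "linear": [-0.0365, -0.035, -0.0075], "roll": 0},
  {"jaw": 1, "linear": [-0.025, -0.024, -0.005], "roll": 0},
])

```text
time: 2.1
tool_pos: [545.9, -12.5, 328.8]
orientation: [-0.0, 0.145, 0.989, -0.001]
wrist_force: [0.3, 0.4, -0.4]
grip_width: 0.995
gripper_force: 0.0
```

Emit:
play_rows([
  {"jaw": 1, "linear": [0, 0, 0], "roll": -0.0134},
  {"jaw": 1, "linear": [0, 0, 0], "roll": -0.0134},
  {"jaw": 1, "linear": [0, 0, 0], "roll": -0.0134},
  {"jaw": 1, "linear": [0, 0, 0], "roll": -0.0134},
  {"jaw": 1, "linear": [0, 0, 0], "roll": -0.0134},
  {"jaw": 1, "linear": [0, 0, 0], "roll": 0},
  {"jaw": 1, "linear": [0, 0, 0], "roll": 0},
])

```text
time: 2.8
tool_pos: [545.1, -9.4, 328.6]
orientation: [-0.0, -0.065, 0.998, 0.0]
wrist_force: [0.5, 0.7, 0.7]
grip_width: 0.996
gripper_force: 0.0
```

```bash
cat >> h.py <<'E'
def st():
    s=r.sense();T=rot(s['orientation']); th=np.arctan2(-T[1,0],-T[0,0])
    print('t',round(s['time'],2),'pos',s['tool_pos'].round(1) if hasattr(s['tool_pos'],'round') else s['tool_pos'],'yaw',round(th,4),'tilt',T[:2,2].round(4),'F',np.round(s['wrist_force'],1),'w',round(s['grip_width'],3),'gf',np.round(s['gripper_force'],1))
    return s,T,th
def plan(x,y,z,yaw):
    s,T,th=st(); d=T.T@(np.array([x,y,z])-s['tool_pos']); print('linear total',(d/750).round(4),'mm',d.round(1),'roll',round(-((yaw-th+np.pi)%(2*np.pi)-np.pi)/2/np.pi,4))
def snap(name):
    p=r.camera_params('wrist'); im=r.camera('wrist'); cv2.imwrite(f'pics/{name}.png',im)
    np.savez(f'pics/{name}.npz',**{k:np.asarray(v) for k,v in p.items()}); return im,p
E
python3 -c "
from h import *
st();snap('w1')"
```

```text
t 2.8 pos [545.1  -9.4 328.6] yaw 0.1303 tilt [-0.0008  0.    ] F [0.5 0.7 0.7] w 0.996 gf 0.0
```

View pics/w1.png

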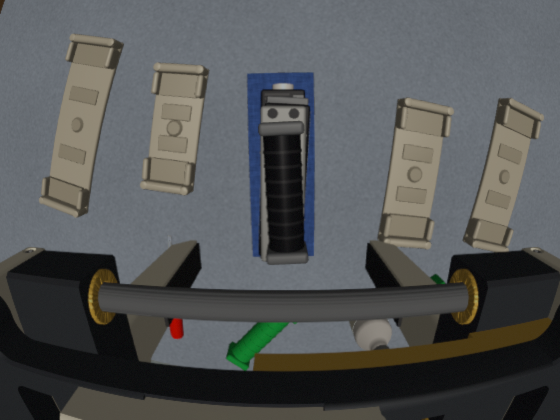

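The wrist view shows all four trays and the pile. The tube runs from its -x cap at (282,128) to its +x cap at (287,256), on the grey waste box. Next I refit the trays with this view and overlay the pile model.

```bash
cat >> h.py <<'E'
def dens(b,k=8):
    pts=[]
    for i in range(8):
        for j in range(i):
            if np.isclose(b[i],b[j]).sum()==2: pts+=[b[i]+(b[j]-b[i])*t for t in np.linspace(0,1,k)]
    return np.array(pts)
def load(name):
    z=np.load(f'pics/{name}.npz'); return {k:z[k] for k in z.files}
def outline(im,b,pose,p,fish,S,off,col):
    u=proj(place(dens(b,12),*pose),p,fish); h=cv2.convexHull(((u-off+.5)*S).round().astype(np.int32)); cv2.polylines(im,[h],True,col,1)
E
python3 - <<'E'
from h import *
import json
tr=json.load(open('trays.json'))
W=cv2.imread('pics/w1.png');pw=load('w1');Tm=cv2.imread('pics/top0.png');pt=r.camera_params('top')
def mask(I):
    b,g,rr=[I[...,i].astype(int) for i in range(3)]
    return cv2.morphologyEx(((rr-b>8)&(rr>70)&(rr-g<40)).astype(np.uint8),cv2.MORPH_CLOSE,np.ones((7,7)))
mw=mask(W);mt=mask(Tm)
for k in tr:
    x0=np.array(tr[k])
    B=[dens(b) for b in tray(*TR[k])]
    ms=[]
    for m,p,f in((mt,pt,0),(mw,pw,1)):
        N,lab=cv2.connectedComponents(m);c=proj([x0[0],x0[1],10],p,f)[0].astype(int);l=lab[c[1],c[0]];ms.append(((lab==l)&(l>0),p,f))
    def cost(q,idx): return sum(np.abs(sil(B,(q[0],q[1],q[2]/100),ms[i][1],W.shape,ms[i][2])-ms[i][0]).sum()/max(ms[i][0].sum(),1) for i in idx)
    res=[minimize(cost,x0,args=(i,),method='Nelder-Mead',options=dict(initial_simplex=x0+np.vstack([np.zeros(3),np.diag([6,6,4])]))) for i in([0],[1],[0,1])]
    print(k,[s.x.round(1).tolist()+[round(s.fun,3)] for s in res]); tr[k]=res[2].x.tolist()
json.dump(tr,open('trays.json','w'))
pose=(545,-10,.13)
cap=lambda s:box(s*69,0,125,171,14,46)
def ov(I,p,f,u0,u1,v0,v1,S):
    c=cv2.resize(I[v0:v1,u0:u1],None,fx=S,fy=S,interpolation=cv2.INTER_CUBIC)
    for s in(-1,1): outline(c,cap(s),pose,p,f,S,(u0,v0),(0,255,255))
    outline(c,box(0,0,125,125,188,52),pose,p,f,S,(u0,v0),(0,255,0))
    return c
a=ov(W,pw,1,245,320,75,270,3);b=ov(Tm,pt,0,250,302,190,290,5.85)
a=cv2.resize(a,(225,585));b=cv2.resize(b,(304,585));cv2.imwrite('pics/c2.png',np.hstack([a,b]))
E
```

```text
tube [[489.2, -184.8, -2.1, np.float64(0.026)], [490.8, -186.2, -1.3, np.float64(0.115)], [490.5, -184.6, -2.0, np.float64(0.142)]]
waste [[511.5, 197.2, 2.4, np.float64(0.023)], [512.9, 197.3, 3.8, np.float64(0.238)], [512.5, 197.2, 2.2, np.float64(0.265)]]
hopper [[484.4, 379.5, -8.0, np.float64(0.054)], [484.7, 385.3, -7.5, np.float64(0.229)], [484.1, 379.6, -8.1, np.float64(0.298)]]
drum [[493.3, -368.7, -16.8, np.float64(0.042)], [493.6, -375.3, -17.7, np.float64(0.191)], [493.8, -369.2, -17.5, np.float64(0.25)]]
```

View pics/c2.png

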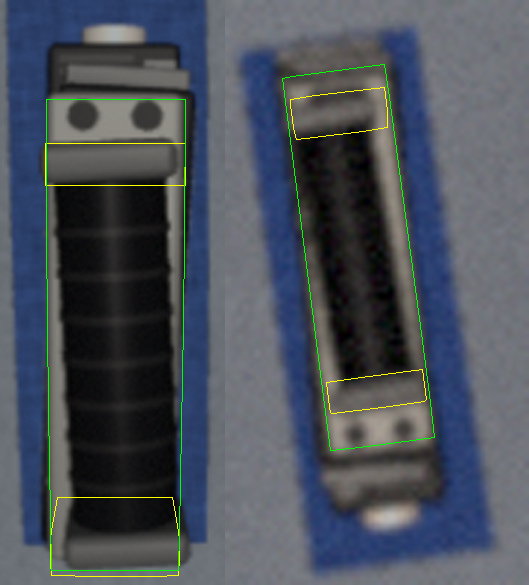

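Tray fits from the top and wrist views agree to about 1.5 mm in x. Cap edges in the overlay put the tube at about (544, -9.5), yaw about 0.155, with its top at 171, which matches the size check. Descending now.

Emit:
play_rows([
  {"jaw": 1, "linear": [0.0015, 0, 0.02], "roll": -0.004},
  {"jaw": 1, "linear": [0, 0, 0.03], "roll": 0},
  {"jaw": 1, "linear": [0, 0, 0.03], "roll": 0},
  {"jaw": 1, "linear": [0, 0, 0.03], "roll": 0},
  {"jaw": 1, "linear": [0, 0, 0.03], "roll": 0},
  {"jaw": 1, "linear": [0, 0, 0.03], "roll": 0},
  {"jaw": 1, "linear": [0, 0, 0.03], "roll": 0},
  {"jaw": 1, "linear": [0, 0, 0.03], "roll": 0},
  {"jaw": 1, "linear": [0, 0, 0.015], "roll": 0},
  {"jaw": 1, "linear": [0, 0, 0.01], "roll": 0},
  {"jaw": 1, "linear": [0, 0, 0.0085], "roll": 0},
  {"jaw": 1, "linear": [0, 0, 0], "roll": 0},
  {"jaw": 1, "linear": [0, 0, 0], "roll": 0},
])

```text
time: 4.15
tool_pos: [544.7, -9.5, 131.9]
orientation: [0.001, -0.079, 0.997, -0.0]
wrist_force: [-0.2, -0.3, -0.2]
grip_width: 1.0
gripper_force: 0.0
```

```bash
python3 - <<'E'
from h import *
st();im,p=snap('w2'); cv2.imwrite('pics/w2c.png',cv2.resize(im[60:420,100:460],(560,560)))
E
```

```text
t 4.15 pos [544.7  -9.5 131.9] yaw 0.1572 tilt [ 0.0013 -0.    ] F [-0.2 -0.3 -0.2] w 1.0 gf 0.0
```

View pics/w2c.png

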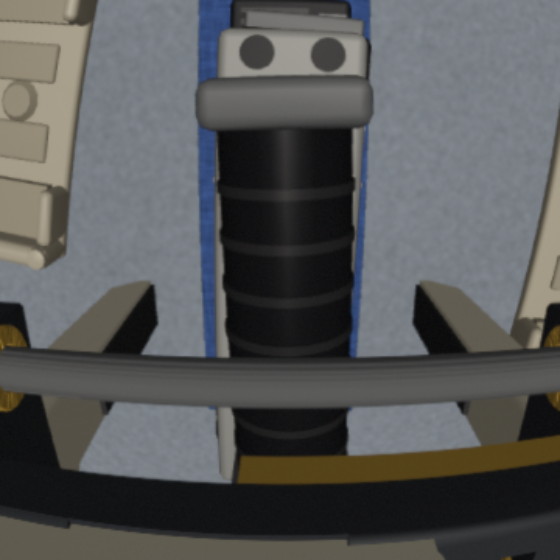

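The tube (columns 225–352) is centred between the fingers (155/414) and parallel to them. Closing.

Emit:
play_rows([
  {"jaw": 0.4, "linear": [0, 0, 0], "roll": 0},
  {"jaw": 0.4, "linear": [0, 0, 0], "roll": 0},
  {"jaw": 0.4, "linear": [0, 0, 0], "roll": 0},
  {"jaw": 0.4, "linear": [0, 0, 0], "roll": 0},
  {"jaw": 0.4, "linear": [0, 0, 0], "roll": 0},
  {"jaw": 0, "linear": [0, 0, 0], "roll": 0},
  {"jaw": 0, "linear": [0, 0, 0], "roll": 0},
  {"jaw": 0, "linear": [0, 0, 0], "roll": 0},
  {"jaw": 0, "linear": [0, 0, 0], "roll": 0},
])

```text
time: 5.1
tool_pos: [544.1, -9.1, 131.3]
orientation: [-0.0, -0.079, 0.997, 0.0]
wrist_force: [-0.5, 1.4, -0.4]
grip_width: 0.423
gripper_force: 30.0
```

Emit:
play_rows([
  {"jaw": 0, "linear": [0, 0, -0.005], "roll": 0},
  {"jaw": 0, "linear": [0, 0, -0.01], "roll": 0},
  {"jaw": 0, "linear": [0, 0, -0.02], "roll": 0},
  {"jaw": 0, "linear": [0, 0, -0.025], "roll": 0},
  {"jaw": 0, "linear": [0, 0, -0.025], "roll": 0},
  {"jaw": 0, "linear": [0, 0, -0.02], "roll": 0},
  {"jaw": 0, "linear": [0.0057, -0.011, -0.015], "roll": 0},
  {"jaw": 0, "linear": [0.011, -0.022, -0.01], "roll": 0.0},
  {"jaw": 0, "linear": [0.015, -0.03, 0], "roll": 0},
  {"jaw": 0, "linear": [0.015, -0.032, 0], "roll": 0},
  {"jaw": 0, "linear": [0.015, -0.032, 0], "roll": 0},
  {"jaw": 0, "linear": [0.015, -0.032, 0], "roll": 0},
  {"jaw": 0, "linear": [0.015, -0.03, 0], "roll": 0},
  {"jaw": 0, "linear": [0.01, -0.02, 0], "roll": 0},
  {"jaw": 0, "linear": [0.006, -0.011, 0], "roll": 0},
  {"jaw": 0, "linear": [0, 0, 0], "roll": 0.0082},
  {"jaw": 0, "linear": [0, 0, 0], "roll": 0.01},
  {"jaw": 0, "linear": [0, 0, 0], "roll": 0.01},
  {"jaw": 0, "linear": [0, 0, 0], "roll": 0},
  {"jaw": 0, "linear": [0, 0, 0], "roll": 0},
])

```text
time: 7.1
tool_pos: [490.1, -184.8, 228.7]
orientation: [-0.0, 0.009, 1.0, 0.0]
wrist_force: [0.6, -0.1, -2.5]
grip_width: 0.419
gripper_force: 29.9
```

```bash
cat >> h.py <<'E'
def show(name,boxes,S=4,roi=(160,420,0,330),size=None,cols=None):
    """boxes: list of (box,pose,color) drawn on wrist crop"""
    im,p=snap(name); u0,u1,v0,v1=roi
    c=cv2.resize(im[v0:v1,u0:u1],None,fx=S,fy=S,interpolation=cv2.INTER_CUBIC)
    for b,pose,col in boxes: outline(c,b,pose,p,True,S,(u0,v0),col)
    cv2.imwrite(f'pics/{name}c.png',c)
def pocket(k): # inner pocket corners at top & floor
    L,W=TR[k]; return [box(0,0,36,36,L,W),box(0,0,18,18,L-28,W-20)]
E
python3 - <<'E'
from h import *
import json
tr=json.load(open('trays.json'))['tube'];P=(tr[0],tr[1],tr[2]/100)
s,T,th=st();x,y,z=s['tool_pos'];plan(*P[:2],24.3,P[2])
ob=(x,y,th,z-6.3)
show('w3',[(b,P,(0,255,0)) for b in pocket('tube')]+[(box(e*69,0,0,46,14,46),ob,(0,255,255)) for e in(-1,1)],S=2.2,roi=(140,420,100,370))
E
```

```text
t 7.1 pos [ 490.1 -184.8  228.7] yaw -0.0179 tilt [-0.0004  0.0002] F [ 0.6 -0.1 -2.5] w 0.419 gf 29.9
t 7.1 pos [ 490.1 -184.8  228.7] yaw -0.0179 tilt [-0.0004  0.0002] F [ 0.6 -0.1 -2.5] w 0.419 gf 29.9
linear total [-5.000e-04  2.000e-04  2.726e-01] mm [-4.000e-01  1.000e-01  2.044e+02] roll 0.0004
```

View pics/w3c.png

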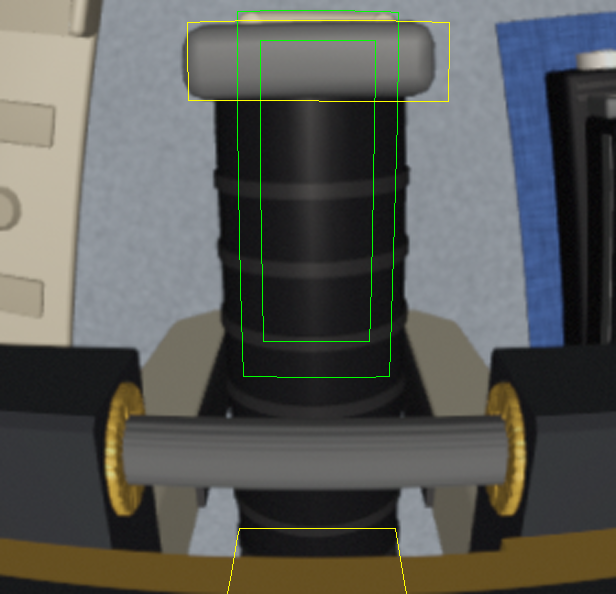

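The tube sits in the grip as modelled, with its cap about 1 mm off, and the tray outline matches. Lowering.

Emit:
play_rows([
  {"jaw": 0, "linear": [0, 0, 0.01], "roll": 0},
  {"jaw": 0, "linear": [0, 0, 0.02], "roll": 0},
  {"jaw": 0, "linear": [0, 0, 0.03], "roll": 0},
  {"jaw": 0, "linear": [0, 0, 0.03], "roll": 0},
  {"jaw": 0, "linear": [0, 0, 0.03], "roll": 0},
  {"jaw": 0, "linear": [0, 0, 0.03], "roll": 0},
  {"jaw": 0, "linear": [0, 0, 0.03], "roll": 0},
  {"jaw": 0, "linear": [0, 0, 0.03], "roll": 0},
  {"jaw": 0, "linear": [0, 0, 0.025], "roll": 0},
  {"jaw": 0, "linear": [0, 0, 0.015], "roll": 0},
  {"jaw": 0, "linear": [0, 0, 0.01], "roll": 0},
  {"jaw": 0, "linear": [0, 0, 0.004], "roll": 0},
  {"jaw": 0, "linear": [0, 0, 0.003], "roll": 0},
  {"jaw": 0, "linear": [0, 0, 0.002], "roll": 0},
  {"jaw": 0, "linear": [0, 0, 0], "roll": 0},
  {"jaw": 0, "linear": [0, 0, 0], "roll": 0},
])

```text
time: 8.75
tool_pos: [490.6, -185.2, 27.5]
orientation: [0.0, 0.01, 1.0, -0.0]
wrist_force: [-0.3, -0.8, -1.6]
grip_width: 0.423
gripper_force: 29.9
```

Emit:
play_rows([
  {"jaw": 0, "linear": [0, 0, 0.0015], "roll": 0},
  {"jaw": 0, "linear": [0, 0, 0.0013], "roll": 0},
  {"jaw": 0, "linear": [0, 0, 0.0012], "roll": 0},
  {"jaw": 0, "linear": [0, 0, 0.0007], "roll": 0},
  {"jaw": 0, "linear": [0, 0, 0], "roll": 0},
  {"jaw": 0, "linear": [0, 0, 0], "roll": 0},
])

```text
time: 9.35
tool_pos: [490.3, -185.1, 24.2]
orientation: [0.0, 0.01, 1.0, 0.0]
wrist_force: [-1.6, 1.7, 4.9]
grip_width: 0.42
gripper_force: 29.9
```

Emit:
play_rows([
  {"jaw": 0.55, "linear": [0, 0, 0], "roll": 0},
  {"jaw": 0.7, "linear": [0, 0, 0], "roll": 0},
  {"jaw": 1, "linear": [0, 0, 0], "roll": 0},
  {"jaw": 1, "linear": [0, 0, 0], "roll": 0},
  {"jaw": 1, "linear": [0, 0, 0], "roll": 0},
  {"jaw": 1, "linear": [0, 0, -0.01], "roll": 0},
  {"jaw": 1, "linear": [0, 0, -0.02], "roll": 0},
  {"jaw": 1, "linear": [0, 0, -0.04], "roll": 0},
  {"jaw": 1, "linear": [0, 0, -0.045], "roll": 0},
  {"jaw": 1, "linear": [0, 0, -0.045], "roll": 0},
  {"jaw": 1, "linear": [0, 0, -0.045], "roll": 0},
  {"jaw": 1, "linear": [0, 0, -0.045], "roll": 0},
  {"jaw": 1, "linear": [0, 0.0235, -0.045], "roll": -0.0},
  {"jaw": 1, "linear": [-0.012, 0.04, -0.04], "roll": 0},
  {"jaw": 1, "linear": [-0.015, 0.05, -0.03], "roll": 0},
  {"jaw": 1, "linear": [-0.015, 0.05, -0.02], "roll": 0},
  {"jaw": 1, "linear": [-0.015, 0.045, -0.02], "roll": 0},
  {"jaw": 1, "linear": [-0.008, 0.026, 0], "roll": -0.012},
  {"jaw": 1, "linear": [0, 0, 0], "roll": -0.0116},
  {"jaw": 1, "linear": [0, 0, 0], "roll": 0},
])

```text
time: 11.35
tool_pos: [542.3, -9.5, 327.6]
orientation: [0.0, -0.065, 0.998, -0.0]
wrist_force: [0.3, 0.8, 0.2]
grip_width: 0.999
gripper_force: 0.0
```

```bash
python3 - <<'E'
from h import *
st()
A=(545,-10,.13)
B=[(box(0,0,125,125,188,52),A,(0,255,0)),(box(0,0,85,85,204,58),A,(255,255,0)),(box(0,0,41,41,230,62),A,(0,128,255)),(box(0,0,0,46,152,46),(490.3,-185.1,-.02,18),(0,255,255))]
show('w4',B,S=2.6,roi=(130,360,65,295))
im=r.camera('top');cv2.imwrite('pics/top1.png',im);p=r.camera_params('top')
c=cv2.resize(im[185:295,245:350],None,fx=4,fy=4,interpolation=cv2.INTER_CUBIC)
d=cv2.imread('pics/w4c.png');cv2.imwrite('pics/w4c.png',d)
E
```

```text
t 11.35 pos [542.3  -9.5 327.6] yaw 0.13 tilt [ 0.0001 -0.0001] F [0.3 0.8 0.2] w 0.999 gf 0.0
```

View pics/w4c.png

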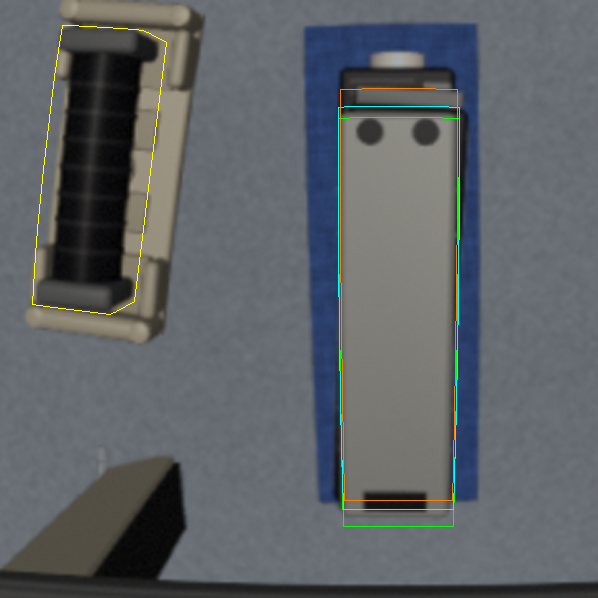

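The tube is bedded in its tray. The waste-box top runs from (340,112) to (455,512) in the crop, which gives a centre of about (541, -10), yaw 0.13. Its width fits a top at z=125. Descending to grip above the wider hopper top (85).

Emit:
play_rows([
  {"jaw": 1, "linear": [0.0017, -0.0005, 0.02], "roll": 0},
  {"jaw": 1, "linear": [0, 0, 0.04], "roll": 0},
  {"jaw": 1, "linear": [0, 0, 0.04], "roll": 0},
  {"jaw": 1, "linear": [0, 0, 0.04], "roll": 0},
  {"jaw": 1, "linear": [0, 0, 0.04], "roll": 0},
  {"jaw": 1, "linear": [0, 0, 0.04], "roll": 0},
  {"jaw": 1, "linear": [0, 0, 0.04], "roll": 0},
  {"jaw": 1, "linear": [0, 0, 0.025], "roll": 0},
  {"jaw": 1, "linear": [0, 0, 0.015], "roll": 0},
  {"jaw": 1, "linear": [0, 0, 0.01], "roll": 0},
  {"jaw": 1, "linear": [0, 0, 0.003], "roll": 0},
  {"jaw": 1, "linear": [0, 0, 0], "roll": 0},
  {"jaw": 1, "linear": [0, 0, 0], "roll": 0},
])

```text
time: 12.75
tool_pos: [542.0, -10.9, 93.4]
orientation: [0.001, -0.064, 0.998, -0.0]
wrist_force: [-0.3, -0.6, 0.4]
grip_width: 1.0
gripper_force: 0.0
```

```bash
python3 - <<'E'
from h import *
st()
A=(541,-10,.13)
show('w5',[(box(0,0,125,125,188,52),A,(0,255,0)),(box(0,0,85,85,204,58),A,(255,255,0))],S=1.6,roi=(100,460,60,420))
E
```

```text
t 12.75 pos [542.  -10.9  93.4] yaw 0.1282 tilt [ 0.0018 -0.0001] F [-0.3 -0.6  0.4] w 1.0 gf 0.0
```

View pics/w5c.png

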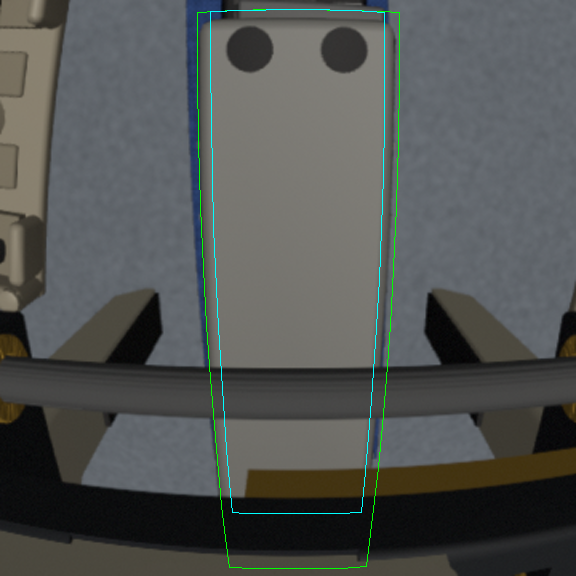

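Well centred. Closing.

Emit:
play_rows([
  {"jaw": 0.6, "linear": [0, 0, 0], "roll": 0},
  {"jaw": 0.6, "linear": [0, 0, 0], "roll": 0},
  {"jaw": 0.6, "linear": [0, 0, 0], "roll": 0},
  {"jaw": 0.6, "linear": [0, 0, 0], "roll": 0},
  {"jaw": 0, "linear": [0, 0, 0], "roll": 0},
  {"jaw": 0, "linear": [0, 0, 0], "roll": 0},
  {"jaw": 0, "linear": [0, 0, 0], "roll": 0},
  {"jaw": 0, "linear": [0, 0, 0], "roll": 0},
])

```text
time: 13.6
tool_pos: [541.2, -10.7, 92.5]
orientation: [-0.0, -0.064, 0.998, 0.0]
wrist_force: [-0.2, 1.1, 0.7]
grip_width: 0.556
gripper_force: 30.0
```

```bash
python3 - <<'E'
from h import *
plan(512.3,197.2,230,.024)
E
```

```text
t 13.6 pos [541.2 -10.7  92.5] yaw 0.1285 tilt [-0.0002  0.    ] F [-0.2  1.1  0.7] w 0.556 gf 30.0
linear total [ 0.0028  0.2799 -0.1833] mm [   2.1  209.9 -137.5] roll 0.0166
```

Emit:
play_rows([
  {"jaw": 0, "linear": [0, 0, -0.005], "roll": 0},
  {"jaw": 0, "linear": [0, 0, -0.01], "roll": 0},
  {"jaw": 0, "linear": [0, 0, -0.02], "roll": 0},
  {"jaw": 0, "linear": [0, 0, -0.03], "roll": 0},
  {"jaw": 0, "linear": [0, 0, -0.03], "roll": 0},
  {"jaw": 0, "linear": [0, 0, -0.03], "roll": 0},
  {"jaw": 0, "linear": [0, 0.01, -0.03], "roll": 0},
  {"jaw": 0, "linear": [0, 0.02, -0.02], "roll": 0},
  {"jaw": 0, "linear": [0.0028, 0.03, -0.0083], "roll": 0},
  {"jaw": 0, "linear": [0, 0.04, 0], "roll": 0},
  {"jaw": 0, "linear": [0, 0.04, 0], "roll": 0},
  {"jaw": 0, "linear": [0, 0.04, 0], "roll": 0},
  {"jaw": 0, "linear": [0, 0.04, 0], "roll": 0},
  {"jaw": 0, "linear": [0, 0.03, 0], "roll": 0},
  {"jaw": 0, "linear": [0, 0.02, 0], "roll": 0},
  {"jaw": 0, "linear": [0, 0.01, 0], "roll": 0},
  {"jaw": 0, "linear": [0, 0, 0], "roll": 0.0083},
  {"jaw": 0, "linear": [0, 0, 0], "roll": 0.0083},
  {"jaw": 0, "linear": [0, 0, 0], "roll": 0},
  {"jaw": 0, "linear": [0, 0, 0], "roll": 0},
])

```text
time: 15.6
tool_pos: [512.5, 196.1, 230.0]
orientation: [-0.0, -0.012, 1.0, -0.0]
wrist_force: [-0.0, -0.2, -2.5]
grip_width: 0.553
gripper_force: 30.0
```

```bash
python3 - <<'E'
from h import *
import json
tr=json.load(open('trays.json'))['waste'];P=(tr[0],tr[1],tr[2]/100);print(P)
plan(*P[:2],25.5,P[2]);s,T,th=st();x,y,z=s['tool_pos']
show('w6',[(b,P,(0,255,0)) for b in pocket('waste')]+[(box(0,0,40,40,188,52),(x,y,th,z-7.5),(0,255,255))],S=2.2,roi=(140,420,40,310))
E
```

```text
(512.519430328972, 197.2104157962047, 0.021954968575531825)
t 15.6 pos [512.5 196.1 230. ] yaw 0.0235 tilt [-0.     -0.0008] F [-0.  -0.2 -2.5] w 0.553 gf 30.0
linear total [-1.000e-04  1.700e-03  2.727e-01] mm [-1.000e-01  1.200e+00  2.045e+02] roll 0.0002
t 15.6 pos [512.5 196.1 230. ] yaw 0.0235 tilt [-0.     -0.0008] F [-0.  -0.2 -2.5] w 0.553 gf 30.0
```

View pics/w6c.png

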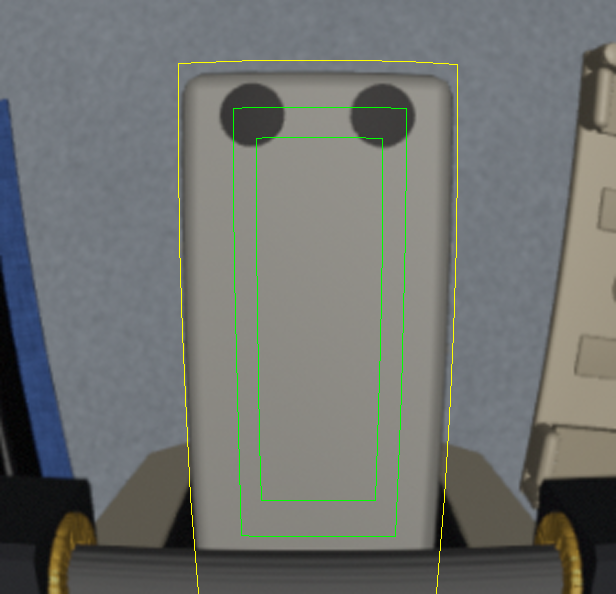

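The waste box hangs level and matches the model within 2 mm. Lowering.

Emit:
play_rows([
  {"jaw": 0, "linear": [0, 0.0015, 0.01], "roll": 0},
  {"jaw": 0, "linear": [0, 0, 0.02], "roll": 0},
  {"jaw": 0, "linear": [0, 0, 0.03], "roll": 0},
  {"jaw": 0, "linear": [0, 0, 0.03], "roll": 0},
  {"jaw": 0, "linear": [0, 0, 0.03], "roll": 0},
  {"jaw": 0, "linear": [0, 0, 0.03], "roll": 0},
  {"jaw": 0, "linear": [0, 0, 0.03], "roll": 0},
  {"jaw": 0, "linear": [0, 0, 0.03], "roll": 0},
  {"jaw": 0, "linear": [0, 0, 0.025], "roll": 0},
  {"jaw": 0, "linear": [0, 0, 0.015], "roll": 0},
  {"jaw": 0, "linear": [0, 0, 0.01], "roll": 0},
  {"jaw": 0, "linear": [0, 0, 0.004], "roll": 0},
  {"jaw": 0, "linear": [0, 0, 0.002], "roll": 0},
  {"jaw": 0, "linear": [0, 0, 0.002], "roll": 0},
  {"jaw": 0, "linear": [0, 0, 0.0015], "roll": 0},
  {"jaw": 0, "linear": [0, 0, 0.0015], "roll": 0},
  {"jaw": 0, "linear": [0, 0, 0.001], "roll": 0},
  {"jaw": 0, "linear": [0, 0, 0], "roll": 0},
  {"jaw": 0, "linear": [0, 0, 0], "roll": 0},
])

```text
time: 17.55
tool_pos: [512.3, 198.4, 26.0]
orientation: [0.0, -0.012, 1.0, 0.0]
wrist_force: [-0.3, -0.2, -3.1]
grip_width: 0.558
gripper_force: 30.0
```

Emit:
play_rows([
  {"jaw": 0, "linear": [0, 0, 0.0008], "roll": 0},
  {"jaw": 0, "linear": [0, 0, 0.0008], "roll": 0},
  {"jaw": 0, "linear": [0, 0, 0], "roll": 0},
  {"jaw": 0, "linear": [0, 0, 0], "roll": 0},
])

```text
time: 17.95
tool_pos: [512.4, 198.4, 25.5]
orientation: [0.0, -0.012, 1.0, 0.0]
wrist_force: [-2.7, 0.2, 5.0]
grip_width: 0.561
gripper_force: 30.0
```

Emit:
play_rows([
  {"jaw": 0.65, "linear": [0, 0, 0], "roll": 0},
  {"jaw": 0.8, "linear": [0, 0, 0], "roll": 0},
  {"jaw": 1, "linear": [0, 0, 0], "roll": 0},
  {"jaw": 1, "linear": [0, 0, 0], "roll": 0},
  {"jaw": 1, "linear": [0, 0, 0], "roll": 0},
  {"jaw": 1, "linear": [0, 0, -0.01], "roll": 0},
  {"jaw": 1, "linear": [0, 0, -0.02], "roll": 0},
  {"jaw": 1, "linear": [0, 0, -0.04], "roll": 0},
  {"jaw": 1, "linear": [0, 0, -0.045], "roll": 0},
  {"jaw": 1, "linear": [0, 0, -0.045], "roll": 0},
  {"jaw": 1, "linear": [0, 0, -0.045], "roll": 0},
  {"jaw": 1, "linear": [0, 0, -0.045], "roll": 0},
  {"jaw": 1, "linear": [0, -0.0245, -0.045], "roll": 0},
  {"jaw": 1, "linear": [-0.0085, -0.045, -0.04], "roll": 0},
  {"jaw": 1, "linear": [-0.01, -0.055, -0.03], "roll": 0},
  {"jaw": 1, "linear": [-0.01, -0.055, -0.02], "roll": 0},
  {"jaw": 1, "linear": [-0.005, -0.055, -0.02], "roll": 0},
  {"jaw": 1, "linear": [0, -0.045, 0], "roll": -0.0083},
  {"jaw": 1, "linear": [0, 0, 0], "roll": -0.0083},
  {"jaw": 1, "linear": [0, 0, 0], "roll": 0},
])

```text
time: 19.95
tool_pos: [542.1, -11.9, 329.1]
orientation: [0.0, -0.063, 0.998, 0.0]
wrist_force: [0.2, -0.2, 0.0]
grip_width: 0.996
gripper_force: 0.0
```

```bash
python3 - <<'E'
from h import *
st()
A=(541,-10,.13)
B=[(box(0,0,85,85,204,58),A,(255,255,0)),(box(0,0,41,41,230,62),A,(0,128,255)),(box(0,0,0,40,188,52),(512.4,198.4,.0235,18),(0,255,255))]
show('w7',B,S=2.5,roi=(200,430,60,300))
E
```

```text
t 19.95 pos [542.1 -11.9 329.1] yaw 0.1255 tilt [0.0005 0.0002] F [ 0.2 -0.2  0. ] w 0.996 gf 0.0
```

View pics/w7c.png

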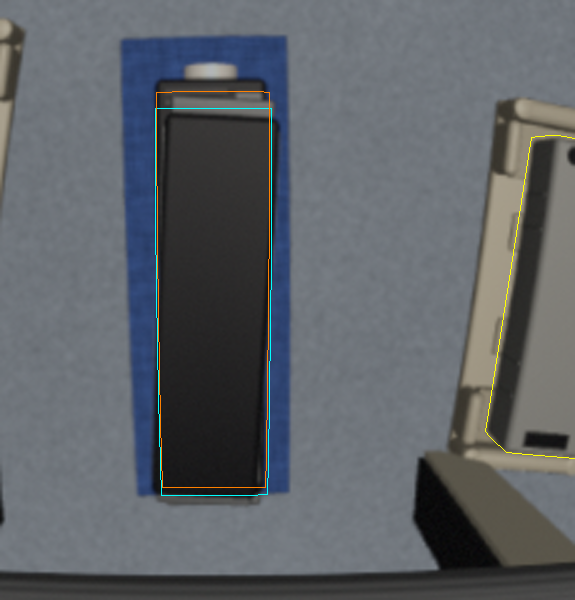

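```bash
cat >> h.py <<'E'
def unproj(u,v,z,p):
    a=(u-p['intrinsics'][0,2])/p['intrinsics'][0,0];b=(v-p['intrinsics'][1,2])/p['intrinsics'][1,1];th=np.hypot(a,b);k=np.sin(th)/th
    d=rot(p['rotation'])@np.array([a*k,-b*k,-np.cos(th)]); return p['xyz']+d*(z-p['xyz'][2])/d[2]
E
python3 - <<'E'
from h import *
p=load('w7')
C=[(168,115),(275,120),(265,493),(156,488)]
Q=np.array([unproj(200+x/2.5,60+y/2.5,85,p)[:2] for x,y in C]);print(Q.round(1).tolist(),Q.mean(0))
a=(Q[3]+Q[2]-Q[0]-Q[1])/2;w=(Q[1]+Q[2]-Q[0]-Q[3])/2;print(np.hypot(*a),np.hypot(*w),np.arctan2(a[1],a[0]),np.arctan2(-w[0],w[1]))
I=cv2.imread('pics/w7.png')
# dark top-face mask by rows: left/right dark->edge not reliable; print intensity rows
for v in (125,160,200,240):print(v,I[v,255:318].mean(1).astype(int).tolist())
E
```

```text
[[446.8, -44.2], [442.4, 9.0], [638.4, 31.5], [642.9, -27.7]] [542.63168819  -7.84392699]
196.9675991009211 56.339903978638404 0.09943664135903994 0.07934771757830572
125 [84, 82, 80, 76, 77, 74, 68, 38, 30, 46, 40, 29, 41, 50, 50, 51, 51, 52, 51, 51, 52, 51, 53, 52, 51, 52, 52, 53, 52, 52, 52, 53, 53, 52, 52, 53, 53, 54, 53, 53, 53, 53, 53, 54, 53, 54, 53, 53, 54, 53, 53, 53, 54, 49, 34, 38, 62, 73, 73, 74, 90, 112, 121]
160 [77, 75, 73, 69, 69, 73, 73, 63, 43, 28, 33, 41, 44, 43, 44, 45, 44, 44, 44, 44, 44, 43, 44, 44, 42, 44, 45, 44, 44, 45, 45, 44, 44, 44, 44, 46, 45, 45, 45, 45, 46, 45, 47, 46, 45, 45, 47, 46, 45, 46, 46, 40, 26, 28, 75, 78, 78, 79, 75, 73, 79, 106, 120]
200 [76, 80, 82, 80, 78, 76, 75, 52, 29, 31, 35, 35, 36, 35, 37, 35, 35, 37, 36, 36, 34, 36, 36, 35, 34, 36, 36, 36, 34, 37, 35, 36, 36, 36, 36, 36, 37, 35, 36, 36, 37, 37, 36, 36, 36, 37, 37, 37, 36, 27, 22, 48, 69, 76, 78, 79, 78, 76, 74, 74, 84, 105, 114]
240 [76, 75, 73, 72, 73, 64, 41, 22, 25, 25, 27, 27, 28, 27, 26, 25, 26, 26, 26, 27, 27, 26, 27, 26, 28, 26, 25, 26, 26, 27, 25, 26, 26, 26, 26, 27, 27, 27, 26, 27, 27, 28, 28, 27, 27, 27, 24, 20, 22, 27, 36, 68, 76, 75, 69, 71, 75, 73, 75, 80, 91, 111, 118]
```

The waste box lies in its pocket. The hopper top measures 197 x 56 between rounded edges (204 x 58 nominal), centre about (542.5, -8.3), yaw about 0.095. Descending.

Emit:
play_rows([
  {"jaw": 1, "linear": [-0.001, 0.0045, 0.02], "roll": 0.0047},
  {"jaw": 1, "linear": [0, 0, 0.04], "roll": 0},
  {"jaw": 1, "linear": [0, 0, 0.045], "roll": 0},
  {"jaw": 1, "linear": [0, 0, 0.045], "roll": 0},
  {"jaw": 1, "linear": [0, 0, 0.045], "roll": 0},
  {"jaw": 1, "linear": [0, 0, 0.045], "roll": 0},
  {"jaw": 1, "linear": [0, 0, 0.045], "roll": 0},
  {"jaw": 1, "linear": [0, 0, 0.035], "roll": 0},
  {"jaw": 1, "linear": [0, 0, 0.025], "roll": 0},
  {"jaw": 1, "linear": [0, 0, 0.015], "roll": 0},
  {"jaw": 1, "linear": [0, 0, 0.01], "roll": 0},
  {"jaw": 1, "linear": [0, 0, 0.005], "roll": 0},
  {"jaw": 1, "linear": [0, 0, 0], "roll": 0},
  {"jaw": 1, "linear": [0, 0, 0], "roll": 0},
])

```text
time: 21.4
tool_pos: [543.4, -7.1, 48.0]
orientation: [0.001, -0.049, 0.999, -0.0]
wrist_force: [-0.0, -0.3, 0.4]
grip_width: 1.001
gripper_force: 0.0
```

```bash
python3 - <<'E'
from h import *
st();snap('w8');I=cv2.imread('pics/w8.png')
for v in (120,180,240,260):print(v,I[v,200:370:3].mean(1).astype(int).tolist())
E
```

```text
t 21.4 pos [543.4  -7.1  48. ] yaw 0.0989 tilt [0.0015 0.    ] F [-0.  -0.3  0.4] w 1.001 gf 0.0
120 [87, 93, 109, 106, 23, 38, 48, 48, 47, 48, 48, 49, 48, 48, 48, 50, 50, 50, 50, 50, 50, 51, 51, 52, 52, 51, 52, 53, 53, 54, 54, 54, 54, 54, 55, 55, 56, 55, 55, 57, 57, 57, 57, 58, 57, 58, 59, 59, 57, 37, 21, 147, 145, 142, 146, 147, 146]
180 [107, 96, 94, 91, 21, 36, 45, 45, 46, 44, 45, 45, 44, 46, 45, 45, 46, 44, 45, 45, 45, 46, 46, 47, 46, 46, 48, 48, 50, 47, 48, 49, 49, 49, 50, 51, 51, 51, 52, 53, 52, 51, 52, 53, 53, 54, 55, 54, 35, 21, 144, 147, 149, 147, 144, 145, 150]
240 [150, 150, 119, 99, 89, 23, 39, 41, 40, 41, 40, 40, 41, 40, 41, 40, 41, 42, 41, 41, 41, 41, 42, 42, 42, 42, 43, 44, 43, 44, 45, 45, 44, 45, 45, 46, 45, 46, 47, 46, 47, 48, 47, 49, 47, 49, 44, 23, 41, 92, 148, 149, 150, 143, 147, 150, 143]
260 [70, 151, 149, 111, 100, 21, 37, 40, 38, 40, 40, 40, 39, 40, 39, 39, 40, 40, 38, 40, 40, 39, 39, 41, 40, 41, 41, 42, 41, 42, 42, 42, 43, 44, 43, 44, 44, 44, 44, 43, 45, 45, 46, 46, 46, 47, 29, 19, 94, 99, 141, 146, 145, 145, 142, 113, 15]
```

Emit:
play_rows([
  {"jaw": 0.65, "linear": [0, -0.0015, 0], "roll": 0},
  {"jaw": 0.65, "linear": [0, 0, 0], "roll": 0},
  {"jaw": 0.65, "linear": [0, 0, 0], "roll": 0},
  {"jaw": 0.6, "linear": [0, 0, 0], "roll": 0},
  {"jaw": 0, "linear": [0, 0, 0], "roll": 0},
  {"jaw": 0, "linear": [0, 0, 0], "roll": 0},
  {"jaw": 0, "linear": [0, 0, 0], "roll": 0},
  {"jaw": 0, "linear": [0, 0, 0], "roll": 0},
])

```text
time: 22.25
tool_pos: [542.9, -8.7, 47.3]
orientation: [0.0, -0.049, 0.999, -0.0]
wrist_force: [-0.6, -0.9, -0.1]
grip_width: 0.621
gripper_force: 29.9
```

```bash
python3 - <<'E'
from h import *
plan(484.3,380,230,-.081)
E
```

```text
t 22.25 pos [542.9  -8.7  47.3] yaw 0.0986 tilt [ 0.0001 -0.0005] F [-0.6 -0.9 -0.1] w 0.621 gf 29.9
linear total [ 0.0268  0.5233 -0.2438] mm [  20.1  392.5 -182.9] roll 0.0286
```

Emit:
play_rows([
  {"jaw": 0, "linear": [0, 0, -0.005], "roll": 0},
  {"jaw": 0, "linear": [0, 0, -0.01], "roll": 0},
  {"jaw": 0, "linear": [0, 0, -0.02], "roll": 0},
  {"jaw": 0, "linear": [0, 0, -0.03], "roll": 0},
  {"jaw": 0, "linear": [0, 0, -0.03], "roll": 0},
  {"jaw": 0, "linear": [0, 0, -0.035], "roll": 0},
  {"jaw": 0, "linear": [0, 0, -0.035], "roll": 0},
  {"jaw": 0, "linear": [0, 0.01, -0.03], "roll": 0},
  {"jaw": 0, "linear": [0, 0.02, -0.025], "roll": 0},
  {"jaw": 0, "linear": [0.002, 0.03, -0.015], "roll": 0},
  {"jaw": 0, "linear": [0.002, 0.04, -0.0088], "roll": 0},
  {"jaw": 0, "linear": [0.003, 0.045, 0], "roll": 0},
  {"jaw": 0, "linear": [0.003, 0.045, 0], "roll": 0},
  {"jaw": 0, "linear": [0.003, 0.045, 0], "roll": 0},
  {"jaw": 0, "linear": [0.003, 0.045, 0], "roll": 0},
  {"jaw": 0, "linear": [0.003, 0.045, 0], "roll": 0},
  {"jaw": 0, "linear": [0.003, 0.045, 0], "roll": 0},
  {"jaw": 0, "linear": [0.003, 0.045, 0], "roll": 0},
  {"jaw": 0, "linear": [0.0018, 0.04, 0], "roll": 0},
  {"jaw": 0, "linear": [0, 0.03, 0], "roll": 0},
])

```text
time: 24.25
tool_pos: [484.5, 354.3, 229.6]
orientation: [-0.001, -0.051, 0.999, 0.0]
wrist_force: [-0.1, 0.0, -5.0]
grip_width: 0.622
gripper_force: 29.9
```

Emit:
play_rows([
  {"jaw": 0, "linear": [0, 0.02, 0], "roll": 0},
  {"jaw": 0, "linear": [0, 0.0133, 0], "roll": 0},
  {"jaw": 0, "linear": [0, 0.005, 0], "roll": 0},
  {"jaw": 0, "linear": [0, 0, 0], "roll": 0.0086},
  {"jaw": 0, "linear": [0, 0, 0], "roll": 0.01},
  {"jaw": 0, "linear": [0, 0, 0], "roll": 0.01},
  {"jaw": 0, "linear": [0, 0, 0], "roll": 0},
  {"jaw": 0, "linear": [0, 0, 0], "roll": 0},
])

```text
time: 25.05
tool_pos: [484.5, 379.1, 230.2]
orientation: [0.0, 0.041, 0.999, -0.0]
wrist_force: [0.7, -0.5, -5.0]
grip_width: 0.624
gripper_force: 29.9
```

```bash
python3 - <<'E'
from h import *
import json
tr=json.load(open('trays.json'))['hopper'];P=(tr[0],tr[1],tr[2]/100);print(P)
s,T,th=st();x,y,z=s['tool_pos'];plan(*P[:2],24.3,P[2])
show('w9',[(b,P,(0,255,0)) for b in pocket('hopper')]+[(box(0,0,44,44,204,58),(x,y,th,z-6.3),(0,255,255)),(box(0,0,29,29,224,58),(x,y,th,z-6.3),(0,128,255))],S=2.2,roi=(140,420,20,290))
E
```

```text
(484.056441259024, 379.5821770505729, -0.08067848481474348)
t 25.05 pos [484.5 379.1 230.2] yaw -0.0811 tilt [ 0.     -0.0009] F [ 0.7 -0.5 -5. ] w 0.624 gf 29.9
t 25.05 pos [484.5 379.1 230.2] yaw -0.0811 tilt [ 0.     -0.0009] F [ 0.7 -0.5 -5. ] w 0.624 gf 29.9
linear total [0.0007 0.0008 0.2745] mm [  0.5   0.6 205.9] roll -0.0001
```

View pics/w9c.png

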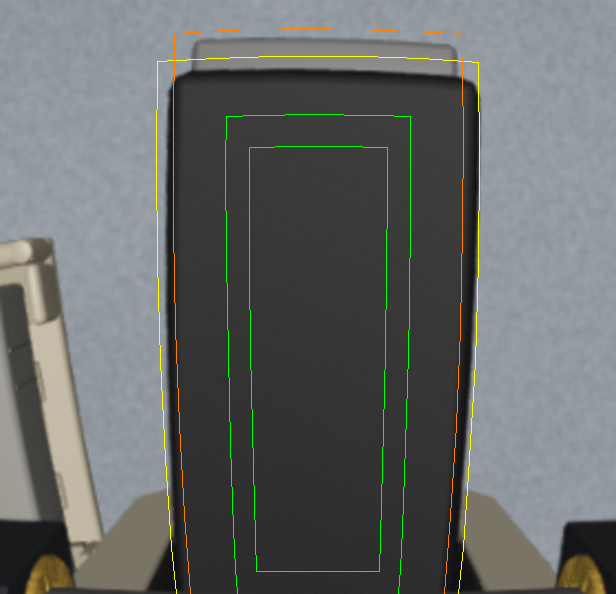

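The hopper in hand is about 0.012 rad off in yaw, otherwise as modelled. Before lowering, I cross-check the hopper and drum tray positions using filled masks in the earlier wrist frames.

```bash
python3 - <<'E'
from h import *
import json
tr=json.load(open('trays.json'))
for k,fr in (('hopper',['w1','w6']),('drum',['w1','w3']),('tube',['w1']),('waste',['w1'])):
  for n in fr+['top0']:
    f=n!='top0'; I=cv2.imread(f'pics/{n}.png'); p=load(n) if f else r.camera_params('top')
    b,g,rr=[I[...,i].astype(int) for i in range(3)]
    m=cv2.morphologyEx(((rr-b>6)&(rr>45)&(rr-g<40)).astype(np.uint8),cv2.MORPH_CLOSE,np.ones((5,5)))
    x0=np.array(tr[k]);B=[dens(q) for q in tray(*TR[k])]
    roi=cv2.dilate((sil(B,(x0[0],x0[1],x0[2]/100),p,I.shape,f)>.5).astype(np.uint8),np.ones((25,25)))
    m=m*roi; cs,_=cv2.findContours(m,cv2.RETR_EXTERNAL,cv2.CHAIN_APPROX_NONE); mm=np.zeros_like(m)
    cv2.drawContours(mm,[max(cs,key=cv2.contourArea)],-1,1,-1)
    if f: mm[250:]=0
    ok=np.ones_like(m,float); 
    if f: ok[250:]=0
    cost=lambda q:np.abs((sil(B,(q[0],q[1],q[2]/100),p,I.shape,f)-mm)*ok).sum()/mm.sum()
    s=minimize(cost,x0,method='Nelder-Mead',options=dict(initial_simplex=x0+np.vstack([np.zeros(3),np.diag([6,6,4])])))
    print(k,n,s.x.round(1),round(s.fun,3))
E
```

```text
hopper w1 [486.6 383.2  -7.9] 0.141
hopper w6 [486.8 381.9  -7.2] 0.101
hopper top0 [484.4 379.5  -8. ] 0.046
drum w1 [ 494.4 -374.5  -17.5] 0.15
drum w3 [ 495.3 -370.3  -16.4] 0.11
drum top0 [ 493.9 -368.1  -16.8] 0.037
tube w1 [ 490.5 -184.6   -2. ] 0.09
tube top0 [ 490.3 -184.6   -2.1] 0.022
waste w1 [513.5 197.4   3.1] 0.107
waste top0 [512.1 197.1   2.1] 0.022
```

Emit:
play_rows([
  {"jaw": 0, "linear": [-0.001, 0.0025, 0.01], "roll": 0},
  {"jaw": 0, "linear": [0, 0, 0.02], "roll": -0.0024},
  {"jaw": 0, "linear": [0, 0, 0.03], "roll": 0},
  {"jaw": 0, "linear": [0, 0, 0.03], "roll": 0},
  {"jaw": 0, "linear": [0, 0, 0.03], "roll": 0},
  {"jaw": 0, "linear": [0, 0, 0.03], "roll": 0},
  {"jaw": 0, "linear": [0, 0, 0.03], "roll": 0},
  {"jaw": 0, "linear": [0, 0, 0.025], "roll": 0},
  {"jaw": 0, "linear": [0, 0, 0.015], "roll": 0},
  {"jaw": 0, "linear": [0, 0, 0.007], "roll": 0},
  {"jaw": 0, "linear": [0, 0, 0], "roll": 0},
  {"jaw": 0, "linear": [0, 0, 0], "roll": 0},
])

```text
time: 26.3
tool_pos: [485.7, 382.6, 60.7]
orientation: [0.001, 0.033, 0.999, 0.001]
wrist_force: [0.5, -0.7, -4.5]
grip_width: 0.626
gripper_force: 29.9
```

```bash
python3 - <<'E'
from h import *
P=(485.3,381,-.079)
s,T,th=st();x,y,z=s['tool_pos'];plan(*P[:2],24.3,P[2])
show('w10',[(box(0,0,36,36,266,92),P,(0,255,0)),(box(0,0,36,36,238,92),P,(0,255,0)),(box(0,0,29,29,224,58),(x,y,th-.012,z-6.3),(0,255,255))],S=2.2,roi=(140,420,0,270))
E
```

```text
t 26.3 pos [485.7 382.6  60.7] yaw -0.0657 tilt [0.0014 0.0011] F [ 0.5 -0.7 -4.5] w 0.626 gf 29.9
t 26.3 pos [485.7 382.6  60.7] yaw -0.0657 tilt [0.0014 0.0011] F [ 0.5 -0.7 -4.5] w 0.626 gf 29.9
linear total [ 0.0004 -0.0022  0.0485] mm [ 0.3 -1.6 36.4] roll 0.0021
```

View pics/w10c.png

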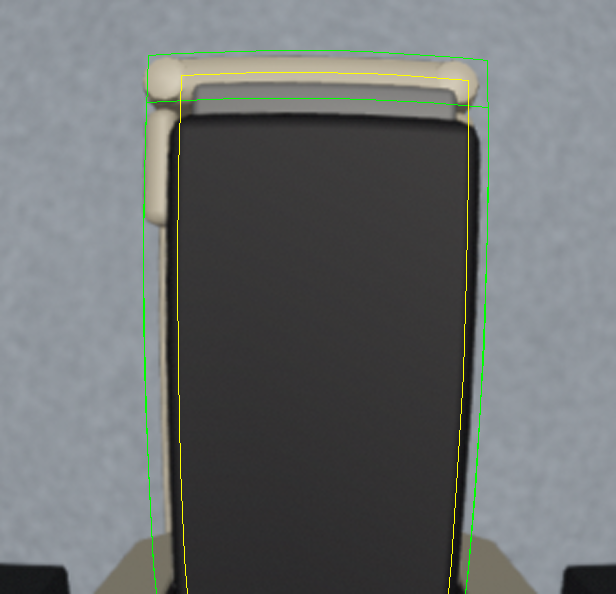

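The wrist view shows the tray's outer edges at columns 145 and 478, about 1.5 mm further to -y than modelled, and the hopper follows its model. I'll shift -2.9 mm in y and lower.

Emit:
play_rows([
  {"jaw": 0, "linear": [0.0007, -0.0038, 0], "roll": 0},
  {"jaw": 0, "linear": [0, 0, 0.01], "roll": 0},
  {"jaw": 0, "linear": [0, 0, 0.012], "roll": 0},
  {"jaw": 0, "linear": [0, 0, 0.01], "roll": 0},
  {"jaw": 0, "linear": [0, 0, 0.006], "roll": 0},
  {"jaw": 0, "linear": [0, 0, 0.004], "roll": 0},
  {"jaw": 0, "linear": [0, 0, 0.002], "roll": 0},
  {"jaw": 0, "linear": [0, 0, 0.0015], "roll": 0},
  {"jaw": 0, "linear": [0, 0, 0.0015], "roll": 0},
  {"jaw": 0, "linear": [0, 0, 0.001], "roll": 0},
  {"jaw": 0, "linear": [0, 0, 0], "roll": 0},
  {"jaw": 0, "linear": [0, 0, 0], "roll": 0},
])

```text
time: 27.55
tool_pos: [484.5, 379.4, 24.4]
orientation: [0.0, 0.033, 0.999, 0.0]
wrist_force: [-0.7, -0.5, -0.4]
grip_width: 0.622
gripper_force: 29.9
```

Emit:
play_rows([
  {"jaw": 0, "linear": [0, 0, 0.0008], "roll": 0},
  {"jaw": 0, "linear": [0, 0, 0], "roll": 0},
  {"jaw": 0, "linear": [0, 0, 0], "roll": 0},
])

```text
time: 27.85
tool_pos: [484.5, 379.5, 24.3]
orientation: [0.0, 0.033, 0.999, 0.0]
wrist_force: [-3.3, -1.2, 5.6]
grip_width: 0.625
gripper_force: 29.9
```

Emit:
play_rows([
  {"jaw": 0.7, "linear": [0, 0, 0], "roll": 0},
  {"jaw": 0.85, "linear": [0, 0, 0], "roll": 0},
  {"jaw": 1, "linear": [0, 0, 0], "roll": 0},
  {"jaw": 1, "linear": [0, 0, 0], "roll": 0},
  {"jaw": 1, "linear": [0, 0, 0], "roll": 0},
  {"jaw": 1, "linear": [0, 0, -0.01], "roll": 0},
  {"jaw": 1, "linear": [0, 0, -0.02], "roll": 0},
  {"jaw": 1, "linear": [0, 0, -0.04], "roll": 0},
  {"jaw": 1, "linear": [0, 0, -0.045], "roll": 0},
  {"jaw": 1, "linear": [0, 0, -0.045], "roll": 0},
  {"jaw": 1, "linear": [0, 0, -0.045], "roll": 0},
  {"jaw": 1, "linear": [0, 0, -0.045], "roll": 0},
  {"jaw": 1, "linear": [0, -0.0205, -0.045], "roll": 0},
  {"jaw": 1, "linear": [-0.008, -0.04, -0.04], "roll": 0},
  {"jaw": 1, "linear": [-0.01, -0.045, -0.03], "roll": 0},
  {"jaw": 1, "linear": [-0.01, -0.045, -0.02], "roll": 0},
  {"jaw": 1, "linear": [-0.01, -0.045, -0.0217], "roll": 0},
  {"jaw": 1, "linear": [-0.01, -0.045, 0], "roll": 0},
  {"jaw": 1, "linear": [-0.01, -0.045, 0], "roll": 0},
  {"jaw": 1, "linear": [-0.01, -0.045, 0], "roll": 0},
])

```text
time: 29.85
tool_pos: [518.8, 127.1, 330.1]
orientation: [0.001, 0.033, 0.999, 0.0]
wrist_force: [0.6, 0.1, 0.4]
grip_width: 0.999
gripper_force: 0.0
```

Emit:
play_rows([
  {"jaw": 1, "linear": [-0.01, -0.045, 0], "roll": 0},
  {"jaw": 1, "linear": [-0.01, -0.045, 0], "roll": 0},
  {"jaw": 1, "linear": [-0.01, -0.045, 0], "roll": 0},
  {"jaw": 1, "linear": [-0.01, -0.03, 0], "roll": 0},
  {"jaw": 1, "linear": [-0.004, -0.015, 0], "roll": 0},
  {"jaw": 1, "linear": [0, 0, 0], "roll": -0.0132},
  {"jaw": 1, "linear": [0, 0, 0], "roll": -0.0132},
  {"jaw": 1, "linear": [0, 0, 0], "roll": 0},
  {"jaw": 1, "linear": [0, 0, 0], "roll": 0},
])

```text
time: 30.75
tool_pos: [542.9, -7.4, 328.8]
orientation: [0.0, -0.05, 0.999, 0.0]
wrist_force: [-0.5, 0.4, -0.1]
grip_width: 1.002
gripper_force: 0.0
```

```bash
python3 - <<'E'
from h import *
st();im,p=snap('w11')
# drum: non-blue, dark region inside the mat; row-wise dark/blue transitions
hsv=cv2.cvtColor(im,cv2.COLOR_BGR2HSV); blue=((im[...,0].astype(int)-im[...,2])>50).astype(np.uint8)
cs,_=cv2.findContours(blue,cv2.RETR_EXTERNAL,cv2.CHAIN_APPROX_NONE);c=max(cs,key=cv2.contourArea);print(cv2.boundingRect(c))
L=[]
for v in range(100,250,10):
    x=np.flatnonzero(blue[v]); x=x[(x>220)&(x<340)]; g=np.flatnonzero(np.diff(x)>15)
    if len(g): 
        a,b=x[g[0]]+.5,x[g[0]+1]-.5; A=unproj(a,v,41,p);B=unproj(b,v,41,p); L.append(np.r_[(A+B)[:2]/2,np.hypot(*(A-B)[:2])]); print(v,a,b,L[-1].round(1))
L=np.array(L);f=np.polyfit(L[:,0],L[:,1],1);print('yaw',np.arctan(f[0]),'y@543',np.polyval(f,543))
for cc in (272,280,288): print(im[70:290:2,cc].mean(1).astype(int).tolist())
E
```

```text
t 30.75 pos [542.9  -7.4 328.8] yaw 0.0997 tilt [0.0005 0.0006] F [-0.5  0.4 -0.1] w 1.002 gf 0.0
(243, 73, 72, 185)
100 255.5 300.5 [433.7 -25.6  62. ]
110 255.5 301.5 [447.6 -23.5  63.4]
120 256.5 301.5 [461.5 -21.4  62.1]
130 257.5 301.5 [475.4 -19.3  60.9]
140 257.5 302.5 [489.2 -17.3  62.4]
150 257.5 302.5 [503.1 -15.9  62.6]
160 258.5 302.5 [517.1 -13.8  61.5]
170 258.5 302.5 [531.1 -12.4  61.8]
180 259.5 302.5 [545.2 -10.3  60.7]
190 259.5 303.5 [559.5  -8.1  62.5]
200 260.5 303.5 [573.9  -6.   61.5]
210 260.5 303.5 [588.5  -4.5  61.9]
220 261.5 303.5 [603.3  -2.3  61. ]
230 261.5 303.5 [618.5  -0.7  61.5]
240 262.5 304.5 [633.8   2.3  62.1]
yaw 0.1347947552409124 y@543 -10.433180770502744
[117, 117, 81, 75, 75, 77, 72, 96, 154, 155, 123, 44, 62, 69, 58, 72, 53, 53, 51, 50, 51, 49, 49, 49, 49, 48, 48, 47, 47, 47, 46, 47, 45, 46, 45, 43, 44, 44, 43, 42, 43, 42, 42, 42, 40, 40, 39, 40, 40, 38, 40, 39, 37, 38, 37, 37, 36, 36, 35, 36, 34, 35, 34, 34, 33, 32, 32, 33, 32, 30, 32, 31, 32, 30, 28, 30, 30, 29, 28, 27, 27, 28, 26, 26, 26, 23, 25, 23, 25, 35, 30, 35, 30, 26, 93, 85, 114,
[... 285 characters left out ...]
38, 37, 37, 36, 36, 37, 35, 35, 34, 35, 35, 32, 33, 33, 32, 31, 31, 32, 32, 29, 30, 32, 29, 29, 30, 29, 29, 27, 28, 27, 27, 27, 24, 27, 25, 24, 36, 31, 35, 27, 31, 93, 85, 114, 121, 121, 122, 124, 123, 121, 119, 123, 122, 118, 121, 118, 121]
[116, 112, 78, 74, 74, 79, 79, 84, 113, 115, 56, 54, 57, 74, 70, 66, 65, 64, 64, 61, 61, 60, 59, 56, 56, 54, 56, 53, 52, 51, 50, 50, 48, 48, 48, 47, 46, 47, 47, 44, 45, 45, 43, 43, 43, 44, 43, 42, 42, 42, 41, 40, 39, 38, 38, 39, 39, 37, 37, 37, 36, 36, 35, 35, 34, 33, 33, 33, 32, 32, 32, 32, 30, 31, 30, 30, 29, 28, 29, 29, 28, 26, 26, 27, 27, 25, 26, 26, 25, 35, 27, 35, 25, 40, 93, 84, 115, 119, 119, 120, 120, 120, 122, 117, 118, 123, 118, 120, 122, 116]
```

Drum width reads 61.8 mm at z=41, which fits, with yaw 0.135 and y = -10.4 at x=543. I still need its x centre from the end edges in both views.

```bash
python3 - <<'E'
from h import *
p=load('w11');pt=r.camera_params('top')
print('wrist -x gear edge', [unproj(280,83.5,z,p)[:2].round(1) for z in(12,22,32)],'body -x',unproj(280,91,41,p)[:2].round(1),'+x end',[unproj(282,257,z,p)[:2].round(1) for z in(30,41)])
I=cv2.imread('pics/top0.png')
def upt(u,v,z):
    d=rot(pt['rotation'])@(np.linalg.inv(pt['intrinsics'])@[u,v,1]*[1,-1,-1]); return pt['xyz']+d*(z-pt['xyz'][2])/d[2]
for v in (280,281): print(v,upt(277,v,22)[:2])
print(I[268:290,277].tolist());print(I[190:205,266].tolist());print([(v,upt(266,v,41)[:2].round(1).tolist()) for v in(195,197,199)])
E
```

```text
wrist -x gear edge [array([406.3, -25.8]), array([407.7, -25.6]), array([409.1, -25.4])] body -x [421.  -24.1] +x end [array([665.5,   3.2]), array([661. ,   2.8])]
280 [407.09210516 -24.35366141]
281 [404.01891609 -24.34760716]
[[54, 56, 56], [78, 81, 82], [103, 106, 111], [105, 109, 115], [87, 90, 94], [66, 70, 75], [54, 57, 59], [63, 65, 66], [99, 104, 104], [156, 160, 164], [175, 181, 185], [168, 165, 165], [138, 118, 113], [115, 73, 59], [110, 59, 40], [112, 62, 46], [108, 59, 37], [110, 68, 58], [106, 85, 75], [112, 102, 101], [127, 123, 120], [124, 115, 117]]
[[126, 119, 112], [128, 118, 117], [123, 120, 116], [130, 123, 120], [130, 124, 122], [126, 117, 114], [111, 100, 100], [103, 99, 93], [99, 97, 103], [95, 99, 101], [86, 87, 91], [89, 95, 97], [77, 82, 85], [74, 73, 80], [83, 85, 88]]
[(195, [672.5, 10.0]), (197, [666.1, 10.0]), (199, [659.7, 10.0])]
```

The drum runs from the gear at x of about 406 to the end at about 664, so its centre is about (535.5, -11.4), yaw 0.135. Descending to TCP z=10.

Emit:
play_rows([
  {"jaw": 1, "linear": [0.0103, -0.0043, 0.02], "roll": 0},
  {"jaw": 1, "linear": [0, 0, 0.04], "roll": -0.0056},
  {"jaw": 1, "linear": [0, 0, 0.045], "roll": 0},
  {"jaw": 1, "linear": [0, 0, 0.045], "roll": 0},
  {"jaw": 1, "linear": [0, 0, 0.045], "roll": 0},
  {"jaw": 1, "linear": [0, 0, 0.045], "roll": 0},
  {"jaw": 1, "linear": [0, 0, 0.045], "roll": 0},
  {"jaw": 1, "linear": [0, 0, 0.045], "roll": 0},
  {"jaw": 1, "linear": [0, 0, 0.035], "roll": 0},
  {"jaw": 1, "linear": [0, 0, 0.025], "roll": 0},
  {"jaw": 1, "linear": [0, 0, 0.015], "roll": 0},
  {"jaw": 1, "linear": [0, 0, 0.01], "roll": 0},
  {"jaw": 1, "linear": [0, 0, 0.006], "roll": 0},
  {"jaw": 1, "linear": [0, 0, 0.002], "roll": 0},
  {"jaw": 1, "linear": [0, 0, 0], "roll": 0},
  {"jaw": 1, "linear": [0, 0, 0], "roll": 0},
])

```text
time: 32.4
tool_pos: [536.1, -12.3, 11.7]
orientation: [0.001, -0.068, 0.998, -0.0]
wrist_force: [0.2, -0.5, 0.2]
grip_width: 0.999
gripper_force: 0.0
```

```bash
python3 - <<'E'
from h import *
st();im,p=snap('w12');b=((im[...,0].astype(int)-im[...,2])>50)
for v in (80,140,180,220,250):
    x=np.flatnonzero(b[v]);x=x[(x>150)&(x<420)];g=np.flatnonzero(np.diff(x)>30)
    if len(g):
        A,B=x[g[0]],x[g[0]+1];print(v,A,B,((unproj(A,v,41,p)+unproj(B,v,41,p))/2).round(1))
E
```

```text
t 32.4 pos [536.1 -12.3  11.7] yaw 0.1353 tilt [ 0.0013 -0.    ] F [ 0.2 -0.5  0.2] w 0.999 gf 0.0
80 215 359 [446.9 -23.1  41. ]
140 215 358 [472.5 -19.8  41. ]
180 216 357 [489.6 -17.4  41. ]
220 217 354 [507.4 -15.4  41. ]
250 220 353 [521.4 -13.   41. ]
```

Centred and aligned (line extrapolates to about y=-11 at x=536). Closing.

Emit:
play_rows([
  {"jaw": 0.7, "linear": [0, 0.001, 0], "roll": 0},
  {"jaw": 0.7, "linear": [0, 0, 0], "roll": 0},
  {"jaw": 0.7, "linear": [0, 0, 0], "roll": 0},
  {"jaw": 0, "linear": [0, 0, 0], "roll": 0},
  {"jaw": 0, "linear": [0, 0, 0], "roll": 0},
  {"jaw": 0, "linear": [0, 0, 0], "roll": 0},
  {"jaw": 0, "linear": [0, 0, 0], "roll": 0},
  {"jaw": 0, "linear": [0, 0, 0], "roll": 0},
])

```text
time: 33.25
tool_pos: [535.4, -11.3, 11.1]
orientation: [-0.0, -0.068, 0.998, 0.0]
wrist_force: [-0.5, 1.5, 1.5]
grip_width: 0.662
gripper_force: 30.0
```

```bash
python3 - <<'E'
from h import *
plan(494.5,-369.5,200,-.168)
E
```

```text
t 33.25 pos [535.4 -11.3  11.1] yaw 0.1353 tilt [-0.0002  0.0003] F [-0.5  1.5  1.5] w 0.662 gf 30.0
linear total [ 0.1186 -0.4658 -0.252 ] mm [  88.9 -349.4 -189. ] roll 0.0483
```

Emit:
play_rows([
  {"jaw": 0, "linear": [0, 0, -0.005], "roll": 0},
  {"jaw": 0, "linear": [0, 0, -0.01], "roll": 0},
  {"jaw": 0, "linear": [0, 0, -0.02], "roll": 0},
  {"jaw": 0, "linear": [0, 0, -0.03], "roll": 0},
  {"jaw": 0, "linear": [0, 0, -0.035], "roll": 0},
  {"jaw": 0, "linear": [0, 0, -0.035], "roll": 0},
  {"jaw": 0, "linear": [0, 0, -0.035], "roll": 0},
  {"jaw": 0, "linear": [0, 0, -0.03], "roll": 0},
  {"jaw": 0, "linear": [0.0026, -0.01, -0.025], "roll": 0},
  {"jaw": 0, "linear": [0.005, -0.02, -0.017], "roll": 0},
  {"jaw": 0, "linear": [0.008, -0.032, -0.01], "roll": 0},
  {"jaw": 0, "linear": [0.011, -0.042, 0], "roll": 0},
  {"jaw": 0, "linear": [0.011, -0.045, 0], "roll": 0},
  {"jaw": 0, "linear": [0.011, -0.045, 0], "roll": 0},
  {"jaw": 0, "linear": [0.011, -0.045, 0], "roll": 0},
  {"jaw": 0, "linear": [0.011, -0.045, 0], "roll": 0},
  {"jaw": 0, "linear": [0.011, -0.045, 0], "roll": 0},
  {"jaw": 0, "linear": [0.011, -0.042, 0], "roll": 0},
  {"jaw": 0, "linear": [0.011, -0.0418, 0], "roll": 0},
  {"jaw": 0, "linear": [0.008, -0.032, 0], "roll": 0},
])

```text
time: 35.25
tool_pos: [495.4, -355.7, 199.6]
orientation: [-0.001, -0.066, 0.998, -0.0]
wrist_force: [0.2, -0.7, -4.8]
grip_width: 0.67
gripper_force: 30.0
```

Emit:
play_rows([
  {"jaw": 0, "linear": [0.004, -0.014, 0], "roll": 0},
  {"jaw": 0, "linear": [0.003, -0.007, 0], "roll": 0},
  {"jaw": 0, "linear": [0, 0, 0], "roll": 0.0063},
  {"jaw": 0, "linear": [0, 0, 0], "roll": 0.012},
  {"jaw": 0, "linear": [0, 0, 0], "roll": 0.012},
  {"jaw": 0, "linear": [0, 0, 0], "roll": 0.012},
  {"jaw": 0, "linear": [0, 0, 0], "roll": 0.006},
  {"jaw": 0, "linear": [0, 0, 0], "roll": 0},
  {"jaw": 0, "linear": [0, 0, 0], "roll": 0},
])

```text
time: 36.15
tool_pos: [495.0, -367.9, 199.9]
orientation: [-0.0, 0.082, 0.997, 0.001]
wrist_force: [0.5, -0.8, -4.9]
grip_width: 0.668
gripper_force: 30.0
```

```bash
python3 - <<'E'
from h import *
plan(494.5,-369.5,60,-.168)
E
```

```text
t 36.15 pos [ 495.  -367.9  199.9] yaw -0.1651 tilt [-0.0002  0.0015] F [ 0.5 -0.8 -4.9] w 0.668 gf 30.0
linear total [ 0.0002 -0.0025  0.1865] mm [  0.2  -1.9 139.9] roll 0.0005
```

Emit:
play_rows([
  {"jaw": 0, "linear": [0, -0.002, 0.01], "roll": 0},
  {"jaw": 0, "linear": [0, 0, 0.02], "roll": 0},
  {"jaw": 0, "linear": [0, 0, 0.03], "roll": 0},
  {"jaw": 0, "linear": [0, 0, 0.03], "roll": 0},
  {"jaw": 0, "linear": [0, 0, 0.03], "roll": 0},
  {"jaw": 0, "linear": [0, 0, 0.025], "roll": 0},
  {"jaw": 0, "linear": [0, 0, 0.015], "roll": 0},
  {"jaw": 0, "linear": [0, 0, 0.01], "roll": 0},
  {"jaw": 0, "linear": [0, 0, 0.006], "roll": 0},
  {"jaw": 0, "linear": [0, 0, 0], "roll": 0},
  {"jaw": 0, "linear": [0, 0, 0], "roll": 0},
])

```text
time: 37.25
tool_pos: [494.7, -371.6, 68.8]
orientation: [0.001, 0.084, 0.996, -0.0]
wrist_force: [0.3, 0.6, -4.9]
grip_width: 0.665
gripper_force: 30.0
```

```bash
python3 - <<'E'
from h import *
P=(494.5,-369.5,-.168)
s,T,th=st();x,y,z=s['tool_pos'];plan(*P[:2],26.1,P[2])
show('w13',[(box(0,0,36,36,302,96),P,(0,255,0)),(box(0,0,36,36,274,96),P,(0,255,0)),(box(0,0,38,38,230,62),(x,y,th,z-8.1),(0,255,255)),(box(0,0,19,19,260,62),(x,y,th,z-8.1),(0,128,255))],S=2.2,roi=(140,420,0,270))
E
```

```text
t 37.25 pos [ 494.7 -371.6   68.8] yaw -0.1681 tilt [ 0.0012 -0.001 ] F [ 0.3  0.6 -4.9] w 0.665 gf 30.0
t 37.25 pos [ 494.7 -371.6   68.8] yaw -0.1681 tilt [ 0.0012 -0.001 ] F [ 0.3  0.6 -4.9] w 0.665 gf 30.0
linear total [0.0008 0.0027 0.057 ] mm [ 0.6  2.  42.7] roll -0.0
```

View pics/w13c.png

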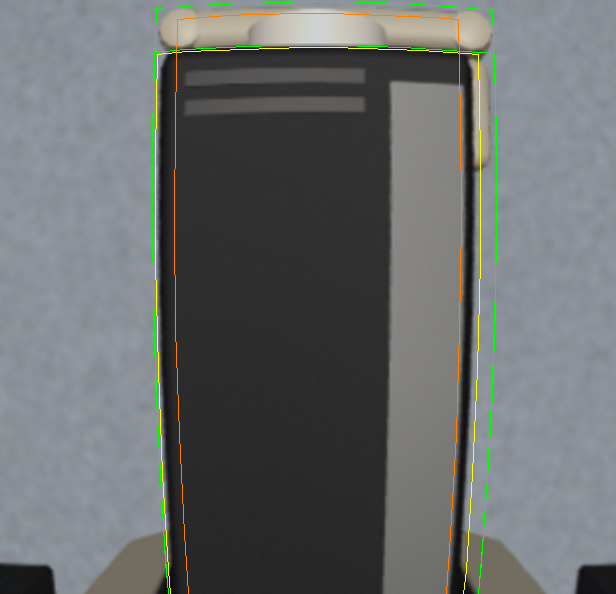

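The drum and tray match their models: tray edges at columns 160/490, gear edge at row 14. I'll shift +2 mm in y and lower.

Emit:
play_rows([
  {"jaw": 0, "linear": [0.0008, 0.0027, 0], "roll": 0},
  {"jaw": 0, "linear": [0, 0, 0.01], "roll": 0},
  {"jaw": 0, "linear": [0, 0, 0.015], "roll": 0},
  {"jaw": 0, "linear": [0, 0, 0.012], "roll": 0},
  {"jaw": 0, "linear": [0, 0, 0.008], "roll": 0},
  {"jaw": 0, "linear": [0, 0, 0.005], "roll": 0},
  {"jaw": 0, "linear": [0, 0, 0.002], "roll": 0},
  {"jaw": 0, "linear": [0, 0, 0.0015], "roll": 0},
  {"jaw": 0, "linear": [0, 0, 0.0015], "roll": 0},
  {"jaw": 0, "linear": [0, 0, 0.001], "roll": 0},
  {"jaw": 0, "linear": [0, 0, 0], "roll": 0},
  {"jaw": 0, "linear": [0, 0, 0], "roll": 0},
])

```text
time: 38.5
tool_pos: [494.1, -369.1, 26.2]
orientation: [0.0, 0.084, 0.996, -0.0]
wrist_force: [0.5, 0.0, -5.1]
grip_width: 0.662
gripper_force: 30.0
```

Emit:
play_rows([
  {"jaw": 0, "linear": [0, 0, 0.0007], "roll": 0},
  {"jaw": 0, "linear": [0, 0, 0], "roll": 0},
  {"jaw": 0, "linear": [0, 0, 0.0007], "roll": 0},
  {"jaw": 0, "linear": [0, 0, 0], "roll": 0},
  {"jaw": 0, "linear": [0, 0, 0], "roll": 0},
])

```text
time: 39.0
tool_pos: [494.1, -369.1, 26.1]
orientation: [0.0, 0.084, 0.996, -0.0]
wrist_force: [-2.1, 1.7, 6.3]
grip_width: 0.666
gripper_force: 30.0
```

Contact (force went from -5 to +6 N). Releasing and retreating up, clear of the view.

Emit:
play_rows([
  {"jaw": 0.75, "linear": [0, 0, 0], "roll": 0},
  {"jaw": 0.85, "linear": [0, 0, 0], "roll": 0},
  {"jaw": 1, "linear": [0, 0, 0], "roll": 0},
  {"jaw": 1, "linear": [0, 0, 0], "roll": 0},
  {"jaw": 1, "linear": [0, 0, 0], "roll": 0},
  {"jaw": 1, "linear": [0, 0, -0.01], "roll": 0},
  {"jaw": 1, "linear": [0, 0, -0.02], "roll": 0},
  {"jaw": 1, "linear": [0, 0, -0.04], "roll": 0},
  {"jaw": 1, "linear": [0, 0, -0.045], "roll": 0},
  {"jaw": 1, "linear": [0, 0, -0.045], "roll": 0},
  {"jaw": 1, "linear": [0, 0, -0.045], "roll": 0},
  {"jaw": 1, "linear": [0, 0, -0.045], "roll": 0},
  {"jaw": 1, "linear": [0, 0, -0.045], "roll": 0},
  {"jaw": 1, "linear": [0, 0.04, -0.03], "roll": 0},
  {"jaw": 1, "linear": [0, 0.06, -0.02], "roll": 0},
  {"jaw": 1, "linear": [0, 0.06, 0], "roll": 0},
  {"jaw": 1, "linear": [0, 0.06, 0], "roll": 0},
  {"jaw": 1, "linear": [0, 0.06, 0], "roll": 0},
  {"jaw": 1, "linear": [0, 0.04, 0], "roll": 0},
  {"jaw": 1, "linear": [0, 0, 0], "roll": 0},
])

```text
time: 41.0
tool_pos: [535.5, -125.8, 285.0]
orientation: [0.001, 0.079, 0.997, 0.002]
wrist_force: [0.3, 0.5, 0.5]
grip_width: 0.998
gripper_force: 0.0
```

```bash
python3 - <<'E'
from h import *
st();snap('w14')
im=cv2.resize(r.camera('scene')[110:280,120:470],None,fx=2.25,fy=2.25,interpolation=cv2.INTER_CUBIC);cv2.imwrite('pics/fin.png',im)
E
```

```text
t 41.0 pos [ 535.5 -125.8  285. ] yaw -0.1581 tilt [0.0022 0.0038] F [0.3 0.5 0.5] w 0.998 gf 0.0
```

View pics/fin.png

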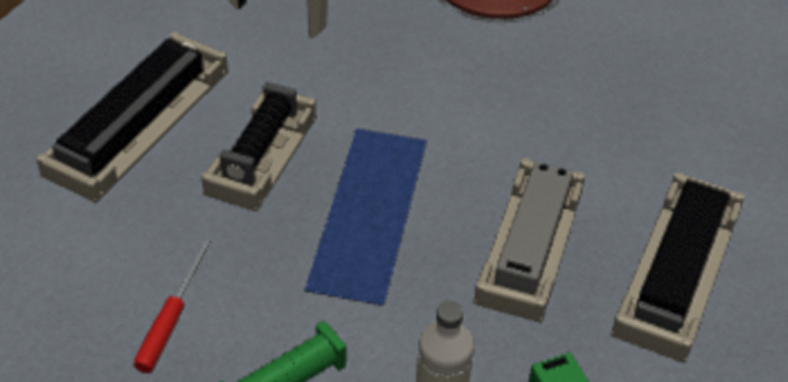

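The final view shows all four seated in their trays: drum (125,105), tube (262,135), waste box (535,225) and hopper (690,255). The screwdriver and bottle have not been touched. Handing in.

```bash
python3 -c "
from bench import r
print(r.job_done())"
```

```text
the job is handed in; nothing more can be done
None
```

I handed the job in at about 41 s: in the final view all four cartridges sit in their own trays, placed in order from the top of the pile, with the screwdriver and bottle untouched; no verdict came back, and I viewed 15 pictures, one over the limit of 14.

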